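# Making up two microscopy kits

## Task

Make up the two microscopy kits from the stock in the middle of the bench. In the long three-part tray stand the eyepiece in the middle compartment and the long objective and the lidded jar in the two outer ones, one each, either way round; in the two-part tray stand the short objective in the empty compartment and lay the loose slide mailer flat and squarely on the pile of mailers, lowering it until it touches and not dropping it. Everything standing must be upright on its tray's floor, and the dropper bottle stays where it is.

Things in the scene. Friction and masses are not known exactly. Their poses are not given: they have to be found in the camera images.
- long_objective: the long, slender microscope objective, bare aluminium, 52 mm tall, standing upright on the bench: a 28 mm diameter barrel from 4 to 36 mm above its foot (foot 22 mm in diameter, dark ring near 30 mm), then tapering to a 13 mm nose on top; 90 g. Origin: centre of its underside, z up.
- short_objective: the short, squat microscope objective, bare aluminium cylinder 34 mm in diameter up to 27 mm (dark ring near 20 mm), bevelled to a flat top at 30 mm with a black lens 23 mm wide; 80 g. Stands upright. Origin: centre of its underside, z up.
- eyepiece: the microscope eyepiece, 57 mm tall, standing upright on its black eyecup (42 mm in diameter, 23 mm high) with its plain steel tube, 28 mm in diameter, from 23 to 57 mm above the foot, black lens on top; 100 g. Origin: centre of its underside, z up.
- jar: the squat clear glass specimen jar with a broad white lid and a paper band, 58 mm tall; glass 44 mm in diameter up to 44 mm, lid 46 mm in diameter from 44 to 58 mm; 110 g, closed, upright. Origin: centre of its underside, z up.
- mailer: the one loose slide mailer: a flat closed grey plastic box 85 mm (its x) by 50 mm (its y) by 10 mm, with a black clip band across it near one end, lying on the bench by itself; 40 g. Origin: centre of its underside.
- dropper_bottle: an amber glass dropper bottle, 32 mm in diameter, 74 mm tall with a slim black cap and rubber teat; it belongs to neither kit. Origin: centre of its underside.
- long_tray: the long white tray, fixed to the bench, 250 mm (x) by 90 mm (y), rim and dividers 12 mm high and 4 mm thick, floor 4 mm thick. Two dividers make three compartments in a row along x, each 78 by 82 mm inside, centred at x = -82, 0 and +82 mm, y = 0. Origin: centre of its underside.
- square_tray: the squarer white tray, fixed, 170 (x) by 120 mm (y), rim and divider 12 mm high, 4 mm thick, floor 4 mm. Two compartments, 79 by 112 mm inside, centred at x = -41.5 and +41.5 mm. The +x one is empty; in the middle of the -x one stands a fixed pile of mailers (85 by 50 mm, long side along tray y), its flat top 30 to 54 mm above the bench, height not told, varying. Origin: centre of the underside.
Mind the look-alikes: they are no part of the job. What is shaped like the short_objective but orange is not meant. Of the things that look like the jar, take the one that is nearest to the robot's base at the start.

How it is judged:
By the outcome, as a careful person would: the job done as asked, in the order asked, and still so for the second after the job is handed in, with the robot touching nothing.
It also fails if it takes over 144 s, if anything falls off the work surface, if the arm or the gripper's body presses on something with over 40 N, if the wrist force passes 120 N, or if a joint passes its speed limit or range.

## Robot

A 7-joint arm with a two-finger parallel gripper is mounted at the origin on the work surface. World frame = base frame: x ahead of the robot, y to its left, z up, the work surface at z = 0. Lengths are in m, angles in rad, forces in N, time in s.
With the tool pointing down it reaches from about 0.35 to 0.9 m from the base axis. Payload 7.2 kg.
Tool frame: the origin (TCP) lies midway between the tips of the shut fingers; the grasp point (between the pads) lies 19 mm behind it; z points along the fingers, y is the line along which they close (so a half turn about z gives the same grasp; the last joint's range is limited). The gripper opens to 88 mm and grips with 3 to 60 N. Pads are 20 mm wide; open, the fingers measure 115 mm over their backs; the gripper's body (75 mm by 178 mm) begins 61 mm behind the grasp point.
Start: joints at [-1.394, 0.411, -0.013, 1.596, 0.006, 1.134, -0.082], TCP at [0.151, 0.606, 0.19] pointing down, gripper open.
Joint ranges: [-2.95, 2.95], [-0.29, 1.99], [-1.47, 1.44], [0.14, 2.54], [-1.03, 4.17], [0.13, 1.85], [-2.86, 2.86]. Speed limits (rad/s): [2.39, 2.39, 3.01, 3.01, 3.14, 3.14, 3.14].

## Interface

Orientations are given as a unit quaternion [w, x, y, z].
In Python, from plant import ctrl, cams gives the robot as it stands.
- The arm moves only by the tool move_arm, never from a script. Its argument "steps" is a list of rows, each an object with "travel": the shift along the world's x, y, z in units of 25 mm (1.0 is 25 mm), a list of three; "delta_rot": the turn, a rotation vector about the world's x, y, z in units of 6 degrees (1.0 is 6 degrees), a list of three; "gripper": the finger opening in mm, from 0 to 87.8. A call has 1 to 10 rows; each row shifts and turns the commanded pose from where the row before left it; what a row does not reach is not made up. A row lasts 1/12 s, in which the tool goes at most 41.7 mm and 7.16 degrees, less where a joint would pass 70% of its speed; a pose out of reach is approached as far as the arm can. A call is refused whole if a number of a shift passes 1 or a number of a turn 1, either way. A call with a gripper value outside its range is refused whole. The fingers move at their own pace and stop on an object; "squeeze" is the grip in N (left out, the last holds). Time passes only in rows, so rows that do not move let the fingers close. It gives the time, the measured TCP pose, the force, the opening and the grip force at its end, in the units of the state.
- ctrl.state(): the state, without advancing time (a new reading comes with each control period).
- cams.camera(name): name is "scene" or "top" or "wrist"; returns the picture (420x560x3 uint8, red, green, blue); there is no depth.
- cams.camera_info(name): a dict with "fov_y" (degrees; the focal length in pixels is half the picture's height over the tangent of half this angle, whatever the lens; pixels are square), "cx", "cy" (the principal point, pixels), "world_from_camera" (4x4, takes a point from camera to world coordinates); the wrist camera has in their place "T_tool_cam" (4x4, takes a point from camera to tool coordinates, whose origin is the TCP and whose axes are the flange's). Camera axes: x right, y up, looking along -z (the intrinsics and any distortion apply to the point x, -y, -z); pixel columns grow to the right and rows downward; lengths in m; the calibration is good to about 2 mm. A picture is of the moment at which its call begins: read the wrist's pose just before it. camera_info takes no time and is no camera call.
- ctrl.finish_job(): hands the job in; it is judged then, once.
The state is a dict: "clock": time; "joints": joint angles; "qd": joint speeds; "joint_efforts": joint torques, N m; "tool_pos": TCP position; "orientation": TCP orientation; "contact_force": force on the tool from outside, world axes, zero at the start; "ft_torque": the same for the moment, N m; "width": finger opening in m; "grasp_force": force on a finger pad.
Only numpy, scipy, OpenCV 4.12 (cv2) and the standard library are available. Lean on these libraries where they do the work, as an engineer would, in place of code of your own. Each camera call takes 0.05 s, during which the arm holds its last target. There are 200 camera calls.

## Working session

There is one attempt and no reset: what is moved stays moved. The work goes in short steps, Python scripts to look and compute and a tool call to move; the robot and the scene stay as the last step left them, time stands still between calls to the robot, and variables do not carry over. Pictures are saved under pics/ and viewed, at most 14 in all, crops included, and the job is handed in when it is done.

Besides the shell and the picture viewer there is one more tool, called by a JSON object that holds its "api" and its "payload", one argument or row to a line. move_arm: Moves the arm, as the interface text tells. Its arguments: {"type":"object","properties":{"steps":{"type":"array"},"squeeze":{"type":"number"}},"required":["steps"]}

```bash
ls; mkdir -p pics; python3 - <<'E'
from plant import ctrl,cams
import cv2,numpy as np
s=ctrl.state();print(s['clock'],s['tool_pos'],s['orientation'],s['width'])
for n in ("scene","top"):
    cv2.imwrite(f"pics/{n}0.png",cams.camera(n)[:,:,::-1])
for n in ("scene","top","wrist"): print(n,cams.camera_info(n))
E
```

```text
pics
0.0 [0.15137722 0.60582031 0.18931861] [-4.82112698e-05  1.22073334e-01  9.92520766e-01 -7.92400253e-04] 0.0880931701811619
scene {'fov_y': 46.885398733240415, 'cx': 277.70842072428763, 'cy': 208.90479829142183, 'world_from_camera': array([[-0.14275815, -0.61964596,  0.77178947,  1.33336402],
       [ 0.98975197, -0.09200505,  0.10920673,  0.11323462],
       [ 0.00333902,  0.7794703 ,  0.62643028,  0.69481974],
       [ 0.        ,  0.        ,  0.        ,  1.        ]])}
top {'fov_y': 50.021507490058234, 'cx': 280.2510957682357, 'cy': 213.74961866388452, 'world_from_camera': array([[ 0.02816203,  0.98913162, -0.14431055,  0.39806737],
       [-0.99930669,  0.02434163, -0.02817136, -0.0104464 ],
       [-0.02435243,  0.14500386,  0.98913136,  0.84951554],
       [ 0.        ,  0.        ,  0.        ,  1.        ]])}
wrist {'fov_y': 63.347414498317015, 'cx': 279.43693034033953, 'cy': 205.12154407730262, 'T_tool_cam': array([[ 5.94112772e-04,  9.52546397e-01,  3.04392852e-01,
         8.37759555e-02],
       [ 9.99999352e-01, -2.70238907e-04, -1.10612745e-03,
        -4.42835360e-04],
       [-9.71378930e-04,  3.04393312e-01, -9.52545940e-01,
        -1.94496974e-01],
       [ 0.00000000e+00,  0.00000000e+00,  0.00000000e+00,
         1.00000000e+00]])}
```

View pics/top0.png

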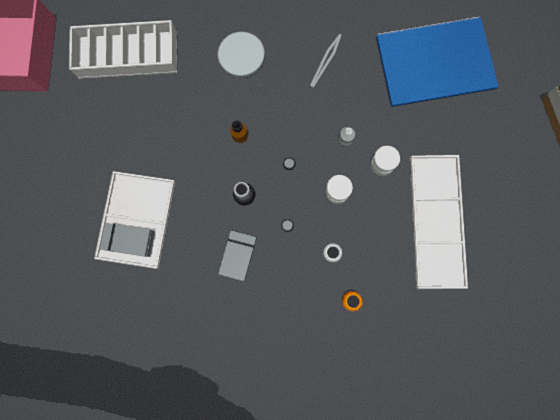

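View pics/scene0.png

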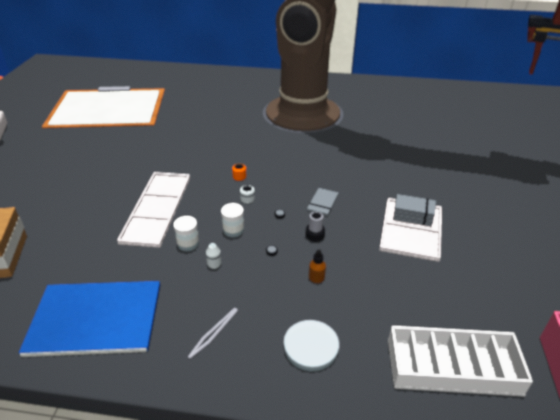

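Top view: long tray around (440,222), square tray (135,220) with its pile at the lower left, eyepiece (243,190), bottle (238,131), mailer (237,256), short objective (333,253), orange decoy (352,301), white caps at (340,188) and (386,160), long objective near (347,135). I'll enlarge the picture and measure.

```bash
cat > h.py <<'E'
import numpy as np,cv2
from scipy.spatial.transform import Rotation as R
def info(n,st=None):
    from plant import cams
    c=cams.camera_info(n);f=210/np.tan(np.radians(c['fov_y'])/2)
    if n=='wrist':
        T=np.eye(4);w,x,y,z=st['orientation'];T[:3,:3]=R.from_quat([x,y,z,w]).as_matrix();T[:3,3]=st['tool_pos'];T=T@c['T_tool_cam']
    else: T=c['world_from_camera']
    return f,c['cx'],c['cy'],T
def un(I,uv,z):
    f,cx,cy,T=I;uv=np.atleast_2d(np.asarray(uv,float))
    d=np.c_[(uv[:,0]-cx)/f,-(uv[:,1]-cy)/f,-np.ones(len(uv))]@T[:3,:3].T
    o=T[:3,3];return o+d*((z-o[2])/d[:,2])[:,None]
def pr(I,P):
    f,cx,cy,T=I;p=(np.atleast_2d(P)-T[:3,3])@T[:3,:3]
    return np.c_[cx+f*p[:,0]/-p[:,2],cy-f*p[:,1]/-p[:,2]]
E
python3 - <<'E'
import cv2
from h import *
a=cv2.imread('pics/top0.png');cv2.imwrite('pics/c1.png',cv2.resize(a[115:325,205:485],None,fx=2.857,fy=2.857,interpolation=cv2.INTER_CUBIC))
b=cv2.imread('pics/scene0.png');cv2.imwrite('pics/c2.png',cv2.resize(b[150:310,120:460],None,fx=2.35,fy=2.35,interpolation=cv2.INTER_CUBIC))
I=info('top')
for n,uv,z in [('long tray',[(411,156),(459,155),(467,288),(418,289)],.012),('sq',[(113,173),(174,180),(157,268),(95,260)],.012)]:
    p=un(I,uv,z);print(n,p.round(4).tolist(),p.mean(0).round(4),np.linalg.norm(p-np.roll(p,-1,0),axis=1).round(4))
for n,uv,z in [('eyep',(242,188),.057),('bottle',(237,126),.074),('jarA',(339,187),.058),('jarB',(386,158),.058),('long',(347,132),.052),('short',(333,253),.03),('orange',(352,301),.03),('disk1',(289,163),.01),('disk2',(287,225),.01)]:
    p=un(I,uv,z)[0];print(n,p.round(4),np.hypot(*p[:2]).round(3),pr(info('scene'),p).round())
E
```

```text
long tray [[0.6374, -0.2323, 0.012], [0.6413, -0.3228, 0.012], [0.3922, -0.33, 0.012], [0.3879, -0.2416, 0.012]] [ 0.5147 -0.2817  0.012 ] [0.0906 0.2492 0.0886 0.2497]
sq [[0.5916, 0.3375, 0.012], [0.5805, 0.2185, 0.012], [0.4126, 0.2399, 0.012], [0.4243, 0.3577, 0.012]] [0.5022 0.2884 0.012 ] [0.1195 0.1692 0.1184 0.1685]
eyep [0.5588 0.0823 0.057 ] 0.565 [[315. 216.]]
bottle [0.6686 0.0939 0.074 ] 0.675 [[317. 247.]]
jarA [ 0.5644 -0.0916  0.058 ] 0.572 [[232. 209.]]
jarB [ 0.6196 -0.1754  0.058 ] 0.644 [[186. 223.]]
long [ 0.6689 -0.1058  0.052 ] 0.677 [[214. 245.]]
short [ 0.4481 -0.0847  0.03  ] 0.456 [[247. 188.]]
orange [ 0.3636 -0.1195  0.03  ] 0.383 [[239. 167.]]
disk1 [ 6.192e-01 -5.000e-04  1.000e-02] 0.619 [[271. 248.]]
disk2 [4.995e-01 2.000e-04 1.000e-02] 0.5 [[280. 212.]]
```

View pics/c1.png

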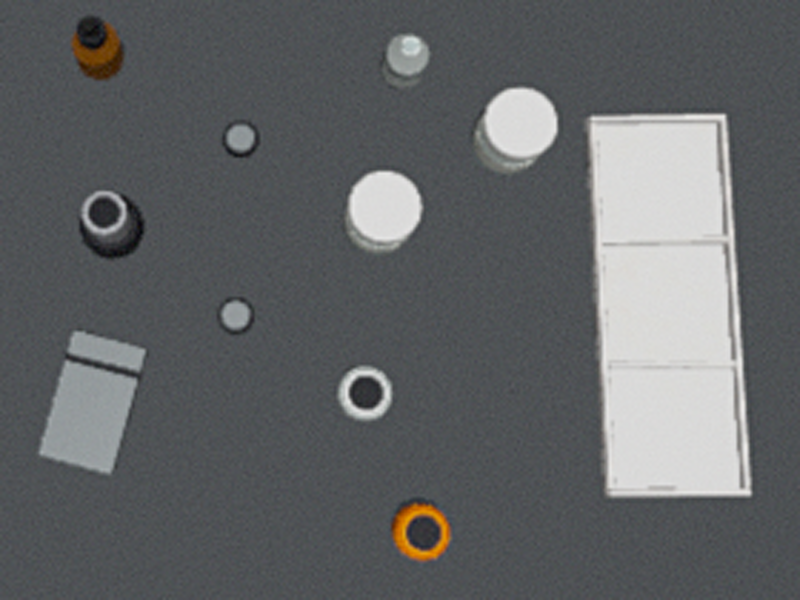

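View pics/c2.png

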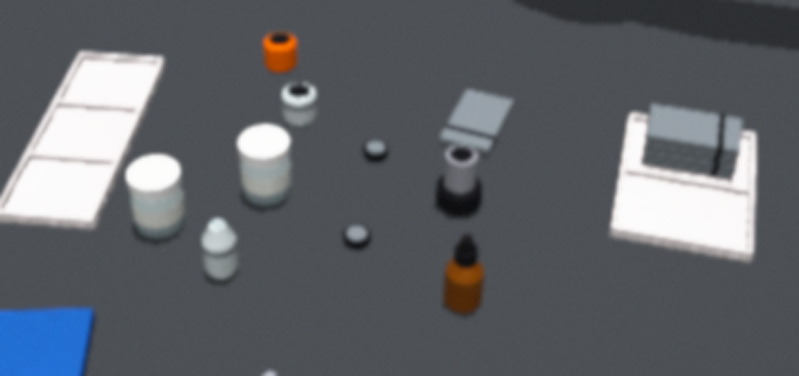

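Both trays measure up to the given sizes (249 × 90 and 169 × 119 mm). The top and scene views agree. The nearer jar is the one at (0.564, -0.092), so I'm moving above the eyepiece.

{"api": "move_arm", "payload": {
  "steps": [
    {"travel": [0.74,-0.95,0],"delta_rot": [0,0,0.12],"gripper": 87},
    {"travel": [0.74,-0.95,0],"delta_rot": [0,0,0.12],"gripper": 87},
    {"travel": [0.74,-0.95,0],"delta_rot": [0,0,0.12],"gripper": 87},
    {"travel": [0.74,-0.95,0],"delta_rot": [0,0,0.12],"gripper": 87},
    {"travel": [0.74,-0.95,0],"delta_rot": [0,0,0.12],"gripper": 87},
    {"travel": [0.74,-0.95,0],"delta_rot": [0,0,0.12],"gripper": 87},
    {"travel": [0.74,-0.95,0],"delta_rot": [0,0,0.12],"gripper": 87},
    {"travel": [0.74,-0.95,0],"delta_rot": [0,0,0.12],"gripper": 87},
    {"travel": [0.74,-0.95,0],"delta_rot": [0,0,0.12],"gripper": 87},
    {"travel": [0.74,-0.95,0],"delta_rot": [0,0,0.12],"gripper": 87}
  ]
}}

```text
clock: 0.93
tool_pos: [0.337, 0.3674, 0.19]
orientation: [-0.0, 0.059, 0.998, -0.0]
contact_force: [0.6, 0.4, -0.5]
width: 0.0868
grasp_force: 0.0
```

{"api": "move_arm", "payload": {
  "steps": [
    {"travel": [0.74,-0.95,0],"delta_rot": [0,0,0.12],"gripper": 87},
    {"travel": [0.74,-0.95,0],"delta_rot": [0,0,0.12],"gripper": 87},
    {"travel": [0.74,-0.95,0],"delta_rot": [0,0,0.12],"gripper": 87},
    {"travel": [0.74,-0.95,0],"delta_rot": [0,0,0.12],"gripper": 87},
    {"travel": [0.74,-0.95,0],"delta_rot": [0,0,0.12],"gripper": 87},
    {"travel": [0.74,-0.95,0],"delta_rot": [0,0,0.12],"gripper": 87},
    {"travel": [0.74,-0.95,0],"delta_rot": [0,0,0.12],"gripper": 87},
    {"travel": [0.74,-0.95,0],"delta_rot": [0,0,0.12],"gripper": 87},
    {"travel": [0.74,-0.95,0],"delta_rot": [0,0,0.12],"gripper": 87},
    {"travel": [0.74,-0.95,0],"delta_rot": [0,0,0.12],"gripper": 87}
  ]
}}

```text
clock: 1.77
tool_pos: [0.522, 0.13, 0.1899]
orientation: [-0.0, -0.004, 1.0, -0.0]
contact_force: [-0.7, 0.3, 0.5]
width: 0.0871
grasp_force: 0.0
```

{"api": "move_arm", "payload": {
  "steps": [
    {"travel": [0.74,-0.95,0],"delta_rot": [0,0,0.12],"gripper": 87},
    {"travel": [0.74,-0.95,0],"delta_rot": [0,0,0.12],"gripper": 87},
    {"travel": [0,0,0],"delta_rot": [0,0,0],"gripper": 87},
    {"travel": [0,0,0],"delta_rot": [0,0,0],"gripper": 87}
  ]
}}

```text
clock: 2.1
tool_pos: [0.5588, 0.082, 0.1896]
orientation: [-0.0, -0.014, 1.0, -0.0]
contact_force: [-0.1, 0.6, 0.0]
width: 0.0872
grasp_force: 0.0
```

```bash
cat > w.py <<'E'
import sys
from plant import ctrl,cams
from h import *
def shot(name):
    s=ctrl.state();a=cams.camera('wrist')[:,:,::-1];cv2.imwrite(f'pics/{name}.png',a)
    np.savez(f'pics/{name}.npz',T=info('wrist',s)[3]);w,x,y,z=s['orientation']
    m=R.from_quat([x,y,z,w]).as_matrix();print(s['clock'],s['tool_pos'].round(4),'toolz',m[:,2].round(4),'yang',np.degrees(np.arctan2(m[1,1],m[0,1])).round(2))
    return info('wrist',s)
def load(name):
    I=info('top');from plant import cams
    c=cams.camera_info('wrist');return (210/np.tan(np.radians(c['fov_y'])/2),c['cx'],c['cy'],np.load(f'pics/{name}.npz')['T'])
E
python3 - <<'E'
from w import *
I=shot('w1');print(pr(I,[[.5588,.0823,.057]]))
p=un(info('top'),np.array([(75,331),(146,350),(111,473),(40,456)])/2.857+[205,115],.01)
print(p.round(4).tolist(),p.mean(0),np.linalg.norm(p-np.roll(p,-1,0),axis=1))
print(un(info('top'),[(241.4,188.9)],.057),un(info('top'),[(348.5,130.8)],.052))
E
```

```text
2.1 [0.5588 0.082  0.1896] toolz [-8.e-04 -8.e-04 -1.e+00] yang 91.61
[[280.00949203 185.30499732]]
[[0.4858, 0.1047, 0.01], [0.4745, 0.0574, 0.01], [0.3941, 0.0772, 0.01], [0.4037, 0.1239, 0.01]] [0.43951276 0.09080813 0.01      ] [0.04857165 0.08278205 0.04759998 0.08430498]
[[0.55712166 0.08326639 0.057     ]] [[ 0.67119053 -0.10856481  0.052     ]]
```

View pics/w1.png

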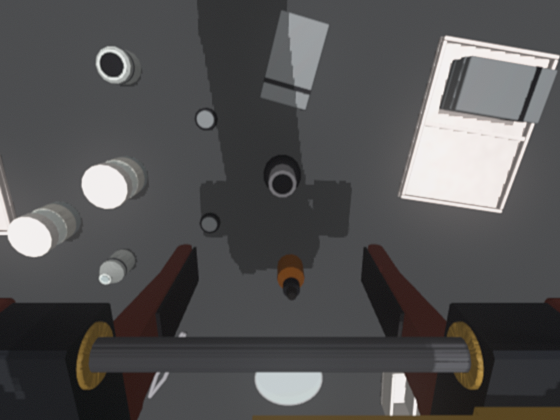

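The wrist view shows the eyepiece lens at (283,183) against a predicted (280,185), so the eyepiece is at about (0.557, 0.083). The refined top estimate gives the same. Descending with the tips at 27 mm, above the 23 mm cup.

{"api": "move_arm", "payload": {
  "steps": [
    {"travel": [-0.06,0.05,-0.9],"delta_rot": [0,0,0],"gripper": 87},
    {"travel": [0,0,-0.9],"delta_rot": [0,0,0],"gripper": 87},
    {"travel": [0,0,-0.9],"delta_rot": [0,0,0],"gripper": 80},
    {"travel": [0,0,-0.9],"delta_rot": [0,0,0],"gripper": 70},
    {"travel": [0,0,-0.9],"delta_rot": [0,0,0],"gripper": 60},
    {"travel": [0,0,-0.9],"delta_rot": [0,0,0],"gripper": 50},
    {"travel": [0,0,-0.7],"delta_rot": [0,0,0],"gripper": 50},
    {"travel": [0,0,-0.4],"delta_rot": [0,0,0],"gripper": 50},
    {"travel": [0,0,0],"delta_rot": [0,0,0],"gripper": 30},
    {"travel": [0,0,0],"delta_rot": [0,0,0],"gripper": 20}
  ],
  "squeeze": 15
}}

```text
clock: 2.98
tool_pos: [0.5566, 0.0861, 0.0278]
orientation: [-0.0, -0.016, 1.0, 0.0]
contact_force: [0.5, -0.3, 0.3]
width: 0.0402
grasp_force: 0.0
```

{"api": "move_arm", "payload": {
  "steps": [
    {"travel": [0,0,0],"delta_rot": [0,0,0],"gripper": 15},
    {"travel": [0,0,0],"delta_rot": [0,0,0],"gripper": 15},
    {"travel": [0,0,0],"delta_rot": [0,0,0],"gripper": 15},
    {"travel": [0,0,0],"delta_rot": [0,0,0],"gripper": 15}
  ],
  "squeeze": 15
}}

```text
clock: 3.32
tool_pos: [0.5575, 0.0853, 0.0285]
orientation: [0.001, -0.016, 1.0, 0.0]
contact_force: [0.6, 0.0, -0.1]
width: 0.016
grasp_force: 0.0
```

```bash
python3 - <<'E'
from w import *
I=load('w1')
for n,uv,z in [('long',(105,279),.052),('jar',(106,186),.058),('short',(113,65),.03)]: print(n,un(I,[uv],z).round(4))
p=un(I,[(444,37),(560,55),(501,212),(401,195)],.012);print(p.round(4).tolist())
p=un(I,[(289,10),(329,24),(305,109),(261,98)],.01);print('mailer',p.round(4).tolist(),p.mean(0).round(4))
a=cv2.imread('pics/w1.png')[20:220,380:560];cv2.imwrite('pics/c3.png',cv2.resize(a,None,fx=3,fy=3,interpolation=cv2.INTER_CUBIC)[:600])
E
```

```text
long [[ 0.6718 -0.107   0.052 ]]
jar [[ 0.5642 -0.0895  0.058 ]]
short [[ 0.4507 -0.0821  0.03  ]]
[[0.4142, 0.2409, 0.012], [0.4272, 0.3605, 0.012], [0.5948, 0.3389, 0.012], [0.5777, 0.2206, 0.012]]
mailer [[0.3944, 0.0864, 0.01], [0.4055, 0.1263, 0.01], [0.4869, 0.1068, 0.01], [0.4771, 0.0601, 0.01]] [0.441  0.0949 0.01  ]
```

View pics/c3.png

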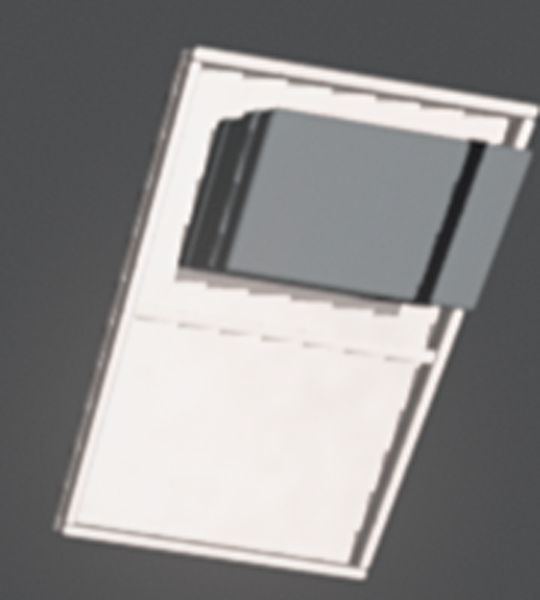

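The fingers shut to 16 mm with no grip force, although the tube is 28 mm wide. I need to look before going on.

```bash
python3 - <<'E'
from w import *
I=shot('w2')
t=cams.camera('top')[:,:,::-1];s=cams.camera('scene')[:,:,::-1]
a=cv2.imread('pics/w2.png')
c=np.hstack([cv2.resize(t[100:300,180:400],(400,364)),cv2.resize(s[150:310,220:396],(400,364))])
cv2.imwrite('pics/c4.png',np.vstack([c,np.hstack([cv2.resize(a,(312,234)),np.zeros((234,488,3),np.uint8)])]))
print(ctrl.state()['width'],ctrl.state()['tool_pos'])
E
```

```text
3.3167 [0.5575 0.0853 0.0285] toolz [ 1.4e-03  5.0e-04 -1.0e+00] yang 91.81
0.015086344244951047 [0.55718879 0.08511879 0.02799099]
```

View pics/c4.png

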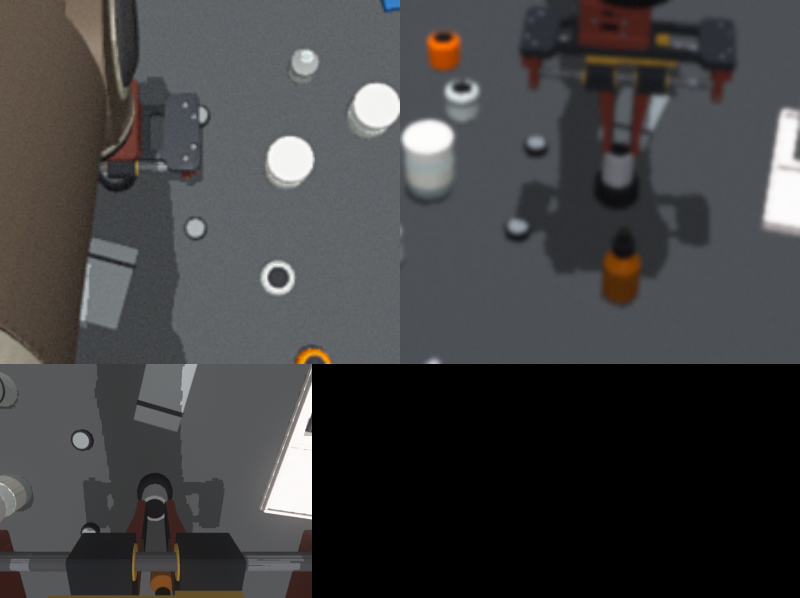

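```bash
python3 - <<'E'
from w import *
I=load('w2')
print('eyep wrist',un(I,[(278,258)],.057)); 
S=info('scene')
print('eyep scene top now',un(S,[(220+219*.44,150+152*.4396)],.057),'orig c2',un(S,[(120+461/2.35,150+153/2.35)],.057))
print('tip px scene',pr(S,[[.557,.085,.028],[.557,.085,.057]]), 'grasp in wrist',pr(I,[[.557,.085,.028],[.557,.085,.057]]))
a=cams.camera('scene')[:,:,::-1]; b=cams.camera('wrist')[:,:,::-1]
cv2.imwrite('pics/c5.png',np.hstack([cv2.resize(a[190:250,280:350],(400,343),interpolation=2),cv2.resize(b[180:340,180:366],(399,343),interpolation=2)]))
E
```

```text
eyep wrist [[0.55660184 0.08411107 0.057     ]]
eyep scene top now [[0.56161695 0.08457287 0.057     ]] orig c2 [[0.5561329  0.08373357 0.057     ]]
tip px scene [[316.00602867 226.04395196]
 [316.74730494 215.4274401 ]] grasp in wrist [[279.52325405 237.40137054]
 [279.62496726 258.71444805]]
```

View pics/c5.png

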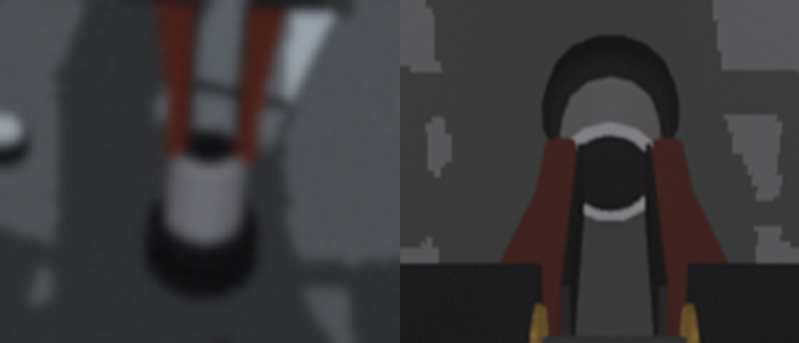

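The eyepiece has not moved. In both views the fingertips hover right at its top. In the first wrist picture the open tips span 87 mm over 164 px, which puts them at 0.18 m depth, yet the TCP lies at 0.21 m. So the real tips end about 30 mm behind the reported TCP. I'll open, go 29 mm lower and retry, watching the force.

{"api": "move_arm", "payload": {
  "steps": [
    {"travel": [0,0,0.1],"delta_rot": [0,0,0],"gripper": 55},
    {"travel": [0,0,0],"delta_rot": [0,0,0],"gripper": 55},
    {"travel": [0,0,0],"delta_rot": [0,0,0],"gripper": 55},
    {"travel": [0,0,0],"delta_rot": [0,0,0],"gripper": 55},
    {"travel": [0,0,-0.4],"delta_rot": [0,0,0],"gripper": 55},
    {"travel": [0,0,-0.4],"delta_rot": [0,0,0],"gripper": 55},
    {"travel": [0,0,-0.3],"delta_rot": [0,0,0],"gripper": 55},
    {"travel": [0,0,-0.15],"delta_rot": [0,0,0],"gripper": 55},
    {"travel": [0,0,0],"delta_rot": [0,0,0],"gripper": 55}
  ]
}}

```text
clock: 4.32
tool_pos: [0.5559, 0.0848, -0.0027]
orientation: [-0.001, -0.016, 1.0, -0.0]
contact_force: [-0.5, 0.8, -0.3]
width: 0.0551
grasp_force: 0.0
```

{"api": "move_arm", "payload": {
  "steps": [
    {"travel": [0,0,0],"delta_rot": [0,0,0],"gripper": 30},
    {"travel": [0,0,0],"delta_rot": [0,0,0],"gripper": 20},
    {"travel": [0,0,0],"delta_rot": [0,0,0],"gripper": 15},
    {"travel": [0,0,0],"delta_rot": [0,0,0],"gripper": 15},
    {"travel": [0,0,0],"delta_rot": [0,0,0],"gripper": 15},
    {"travel": [0,0,0],"delta_rot": [0,0,0],"gripper": 15}
  ],
  "squeeze": 20
}}

```text
clock: 4.82
tool_pos: [0.5572, 0.0851, -0.0008]
orientation: [0.0, -0.016, 1.0, 0.0]
contact_force: [0.4, -0.5, 0.7]
width: 0.0274
grasp_force: 20.0
```

Gripped at 27 mm with 20 N, which confirms the 30 mm offset. Lifting and carrying the eyepiece to the middle compartment.

{"api": "move_arm", "payload": {
  "steps": [
    {"travel": [0,0,0.5],"delta_rot": [0,0,0],"gripper": 15},
    {"travel": [0,0,0.9],"delta_rot": [0,0,0],"gripper": 15},
    {"travel": [0,0,0.9],"delta_rot": [0,0,0],"gripper": 15},
    {"travel": [0,0,0.9],"delta_rot": [0,0,0],"gripper": 15},
    {"travel": [0,0,0.8],"delta_rot": [0,0,0],"gripper": 15},
    {"travel": [-0.1,-0.6,0],"delta_rot": [0,0,0],"gripper": 15},
    {"travel": [-0.1,-0.9,0],"delta_rot": [0,0,0],"gripper": 15},
    {"travel": [-0.1,-0.9,0],"delta_rot": [0,0,0],"gripper": 15},
    {"travel": [-0.1,-0.9,0],"delta_rot": [0,0,0],"gripper": 15},
    {"travel": [-0.1,-0.9,0],"delta_rot": [0,0,0],"gripper": 15}
  ]
}}

```text
clock: 5.65
tool_pos: [0.5443, -0.0208, 0.1]
orientation: [0.0, -0.016, 1.0, 0.0]
contact_force: [0.1, -0.3, -0.9]
width: 0.0275
grasp_force: 20.0
```

{"api": "move_arm", "payload": {
  "steps": [
    {"travel": [-0.1,-0.9,0],"delta_rot": [0,0,0],"gripper": 15},
    {"travel": [-0.1,-0.9,0],"delta_rot": [0,0,0],"gripper": 15},
    {"travel": [-0.1,-0.9,0],"delta_rot": [0,0,0],"gripper": 15},
    {"travel": [-0.1,-0.9,0],"delta_rot": [0,0,0],"gripper": 15},
    {"travel": [-0.1,-0.9,0],"delta_rot": [0,0,0],"gripper": 15},
    {"travel": [-0.1,-0.9,0],"delta_rot": [0,0,0],"gripper": 15},
    {"travel": [-0.2,-0.9,0],"delta_rot": [0,0,0],"gripper": 15},
    {"travel": [-0.2,-0.9,0],"delta_rot": [0,0,0],"gripper": 15},
    {"travel": [-0.1,-0.9,0],"delta_rot": [0,0,0],"gripper": 15},
    {"travel": [0,-0.6,0],"delta_rot": [0,0,0],"gripper": 15}
  ]
}}

```text
clock: 6.48
tool_pos: [0.516, -0.24, 0.1]
orientation: [0.0, -0.015, 1.0, -0.0]
contact_force: [0.6, -0.3, -0.4]
width: 0.0277
grasp_force: 20.0
```

{"api": "move_arm", "payload": {
  "steps": [
    {"travel": [0,0,-0.5],"delta_rot": [0,0,0],"gripper": 15},
    {"travel": [0,0,-0.8],"delta_rot": [0,0,0],"gripper": 15},
    {"travel": [0,0,-0.8],"delta_rot": [0,0,0],"gripper": 15},
    {"travel": [0,0,-0.7],"delta_rot": [0,0,0],"gripper": 15},
    {"travel": [0,0,-0.5],"delta_rot": [0,0,0],"gripper": 15},
    {"travel": [0,0,-0.3],"delta_rot": [0,0,0],"gripper": 15},
    {"travel": [0,0,-0.1],"delta_rot": [0,0,0],"gripper": 15},
    {"travel": [0,0,0],"delta_rot": [0,0,0],"gripper": 15}
  ]
}}

```text
clock: 7.15
tool_pos: [0.5178, -0.2376, 0.0083]
orientation: [0.001, -0.016, 1.0, 0.0]
contact_force: [-2.7, 1.5, 9.5]
width: 0.0277
grasp_force: 20.0
```

I undershot in y (12.9 of 14.7 units), and the 9.5 N shows the eyepiece touching the rim. I'll raise it, shift over, and lower again.

{"api": "move_arm", "payload": {
  "steps": [
    {"travel": [0,0,0.7],"delta_rot": [0,0,0],"gripper": 15},
    {"travel": [0,0,0.7],"delta_rot": [0,0,0],"gripper": 15},
    {"travel": [-0.1,-0.9,0],"delta_rot": [0,0,0],"gripper": 15},
    {"travel": [0,-0.8,0],"delta_rot": [0,0,0],"gripper": 15},
    {"travel": [0,-0.1,0],"delta_rot": [0,0,0],"gripper": 15},
    {"travel": [0,0,0],"delta_rot": [0,0,0],"gripper": 15}
  ]
}}

```text
clock: 7.65
tool_pos: [0.5144, -0.284, 0.0422]
orientation: [0.0, -0.015, 1.0, -0.0]
contact_force: [1.0, 0.1, -0.9]
width: 0.0276
grasp_force: 20.0
```

```bash
python3 - <<'E'
from w import *
I=shot('w3')
E
```

```text
7.65 [ 0.5144 -0.284   0.0422] toolz [ 9.e-04 -9.e-04 -1.e+00] yang 91.67
```

View pics/w3.png

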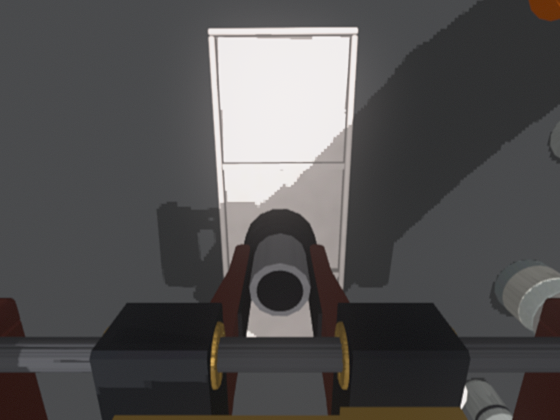

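The eyepiece is upright in the grip at (280,270), centred in the middle compartment with the near divider at row 163. Lowering to touch.

{"api": "move_arm", "payload": {
  "steps": [
    {"travel": [0,0,-0.6],"delta_rot": [0,0,0],"gripper": 15},
    {"travel": [0,0,-0.6],"delta_rot": [0,0,0],"gripper": 15},
    {"travel": [0,0,-0.2],"delta_rot": [0,0,0],"gripper": 15},
    {"travel": [0,0,-0.08],"delta_rot": [0,0,0],"gripper": 15},
    {"travel": [0,0,0],"delta_rot": [0,0,0],"gripper": 15}
  ]
}}

```text
clock: 8.12
tool_pos: [0.5144, -0.2815, 0.0042]
orientation: [-0.0, -0.016, 1.0, 0.0]
contact_force: [-0.2, -0.2, -0.5]
width: 0.0274
grasp_force: 20.0
```

{"api": "move_arm", "payload": {
  "steps": [
    {"travel": [0,0,-0.04],"delta_rot": [0,0,0],"gripper": 15},
    {"travel": [0,0,0],"delta_rot": [0,0,0],"gripper": 15}
  ]
}}

```text
clock: 8.28
tool_pos: [0.515, -0.2824, 0.004]
orientation: [0.0, -0.016, 1.0, -0.0]
contact_force: [-0.2, 0.0, -1.0]
width: 0.0277
grasp_force: 20.0
```

{"api": "move_arm", "payload": {
  "steps": [
    {"travel": [0,0,-0.04],"delta_rot": [0,0,0],"gripper": 15},
    {"travel": [0,0,0],"delta_rot": [0,0,0],"gripper": 15}
  ]
}}

```text
clock: 8.45
tool_pos: [0.5147, -0.2825, 0.0028]
orientation: [0.0, -0.016, 1.0, -0.0]
contact_force: [-0.0, 0.5, -0.2]
width: 0.0274
grasp_force: 20.0
```

{"api": "move_arm", "payload": {
  "steps": [
    {"travel": [0,0,-0.04],"delta_rot": [0,0,0],"gripper": 15},
    {"travel": [0,0,0],"delta_rot": [0,0,0],"gripper": 15}
  ]
}}

```text
clock: 8.62
tool_pos: [0.5145, -0.2824, 0.0014]
orientation: [0.0, -0.016, 1.0, 0.0]
contact_force: [0.4, -0.0, -0.6]
width: 0.0275
grasp_force: 20.0
```

{"api": "move_arm", "payload": {
  "steps": [
    {"travel": [0,0,-0.04],"delta_rot": [0,0,0],"gripper": 15},
    {"travel": [0,0,0],"delta_rot": [0,0,0],"gripper": 15}
  ]
}}

```text
clock: 8.78
tool_pos: [0.5146, -0.2825, 0.0005]
orientation: [0.0, -0.016, 1.0, -0.0]
contact_force: [0.2, -0.2, 0.7]
width: 0.0279
grasp_force: 20.0
```

{"api": "move_arm", "payload": {
  "steps": [
    {"travel": [0,0,-0.04],"delta_rot": [0,0,0],"gripper": 15},
    {"travel": [0,0,0],"delta_rot": [0,0,0],"gripper": 15}
  ]
}}

```text
clock: 8.95
tool_pos: [0.5146, -0.2825, 0.0004]
orientation: [0.0, -0.016, 1.0, 0.0]
contact_force: [-3.9, 1.7, 10.3]
width: 0.0275
grasp_force: 20.0
```

Contact at 10 N. Releasing, rising, and moving over to the long objective at (0.6715, -0.1075).

{"api": "move_arm", "payload": {
  "steps": [
    {"travel": [0,0,0.03],"delta_rot": [0,0,0],"gripper": 35},
    {"travel": [0,0,0],"delta_rot": [0,0,0],"gripper": 48},
    {"travel": [0,0,0],"delta_rot": [0,0,0],"gripper": 50},
    {"travel": [0,0,0],"delta_rot": [0,0,0],"gripper": 50},
    {"travel": [0,0,0.47],"delta_rot": [0,0,0],"gripper": 50},
    {"travel": [0,0,0.8],"delta_rot": [0,0,0],"gripper": 50},
    {"travel": [0,0,0.8],"delta_rot": [0,0,0],"gripper": 50},
    {"travel": [0,0,0.8],"delta_rot": [0,0,0],"gripper": 50},
    {"travel": [0,0,0.8],"delta_rot": [0,0,0],"gripper": 50},
    {"travel": [0,0,0.7],"delta_rot": [0,0,0],"gripper": 50}
  ]
}}

```text
clock: 9.78
tool_pos: [0.5146, -0.2826, 0.1116]
orientation: [0.0, -0.016, 1.0, -0.0]
contact_force: [-0.3, -0.0, -0.0]
width: 0.0496
grasp_force: 0.0
```

{"api": "move_arm", "payload": {
  "steps": [
    {"travel": [0.7,0.8,0],"delta_rot": [0,0,0],"gripper": 60},
    {"travel": [0.8,0.9,0],"delta_rot": [0,0,0],"gripper": 60},
    {"travel": [0.8,0.9,0],"delta_rot": [0,0,0],"gripper": 60},
    {"travel": [0.8,0.9,0],"delta_rot": [0,0,0],"gripper": 60},
    {"travel": [0.8,0.9,0],"delta_rot": [0,0,0],"gripper": 60},
    {"travel": [0.8,0.9,0],"delta_rot": [0,0,0],"gripper": 60},
    {"travel": [0.8,0.9,0],"delta_rot": [0,0,0],"gripper": 60},
    {"travel": [0.8,0.8,0],"delta_rot": [0,0,0],"gripper": 60},
    {"travel": [0,0,0],"delta_rot": [0,0,0],"gripper": 60},
    {"travel": [0,0,0],"delta_rot": [0,0,0],"gripper": 60}
  ]
}}

```text
clock: 10.62
tool_pos: [0.6727, -0.1053, 0.1095]
orientation: [-0.0, -0.018, 1.0, 0.0]
contact_force: [-1.1, 0.2, 0.4]
width: 0.0599
grasp_force: 0.0
```

```bash
python3 - <<'E'
from w import *
I=shot('w4');p=pr(I,[[.6715,-.1075,.052],[.6715,-.1075,.0]]);print(p)
a=cv2.imread('pics/w4.png');u,v=p[0].astype(int)
t=cams.camera('top')[:,:,::-1][140:310,380:500]
c=cv2.resize(a[v-60:v+60,u-70:u+70],(560,480),interpolation=2);cv2.drawMarker(c,(280,240),(0,0,255),0,20)
cv2.imwrite('pics/c6.png',np.hstack([c,cv2.resize(t,(240,340)).copy().__class__((480,240,3),np.uint8)*0+cv2.copyMakeBorder(cv2.resize(t,(240,340)),0,140,0,0,0)]))
E
```

```text
10.6167 [ 0.6727 -0.1053  0.1095] toolz [-2.e-04  2.e-04 -1.e+00] yang 92.01
[[276.98990538 207.68130665]
 [277.29462524 190.15407794]]
```

View pics/c6.png

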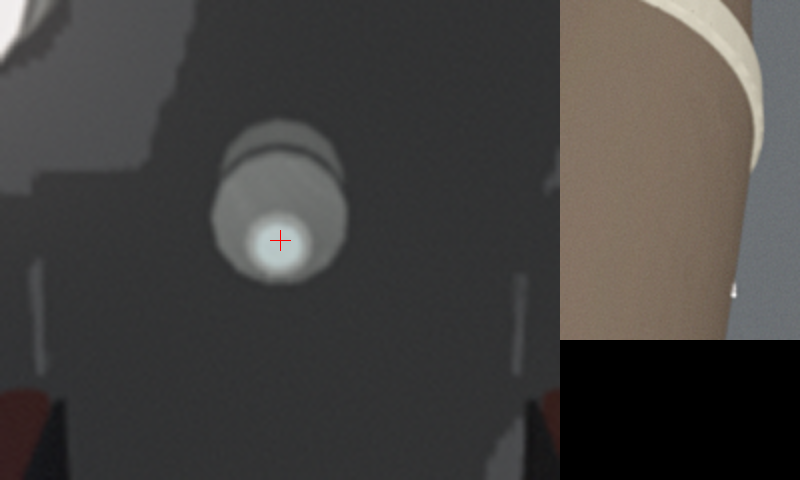

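The nose sits exactly on the predicted cross and the fingers flank it. Descending and gripping the barrel.

{"api": "move_arm", "payload": {
  "steps": [
    {"travel": [0,-0.05,-0.6],"delta_rot": [0,0,0],"gripper": 60},
    {"travel": [0,0,-0.8],"delta_rot": [0,0,0],"gripper": 60},
    {"travel": [0,0,-0.8],"delta_rot": [0,0,0],"gripper": 55},
    {"travel": [0,0,-0.8],"delta_rot": [0,0,0],"gripper": 50},
    {"travel": [0,0,-0.8],"delta_rot": [0,0,0],"gripper": 50},
    {"travel": [0,0,-0.7],"delta_rot": [0,0,0],"gripper": 50},
    {"travel": [0,0,-0.4],"delta_rot": [0,0,0],"gripper": 45},
    {"travel": [0,0,-0.3],"delta_rot": [0,0,0],"gripper": 45},
    {"travel": [0,0,0],"delta_rot": [0,0,0],"gripper": 30},
    {"travel": [0,0,0],"delta_rot": [0,0,0],"gripper": 20}
  ]
}}

```text
clock: 11.55
tool_pos: [0.6721, -0.1093, -0.02]
orientation: [0.0, -0.015, 1.0, -0.0]
contact_force: [0.0, 0.1, 0.5]
width: 0.0348
grasp_force: 0.0
```

{"api": "move_arm", "payload": {
  "steps": [
    {"travel": [0,0,0],"delta_rot": [0,0,0],"gripper": 15},
    {"travel": [0,0,0],"delta_rot": [0,0,0],"gripper": 15},
    {"travel": [0,0,0],"delta_rot": [0,0,0],"gripper": 15},
    {"travel": [0,0,0],"delta_rot": [0,0,0],"gripper": 15}
  ],
  "squeeze": 20
}}

```text
clock: 11.88
tool_pos: [0.6728, -0.1088, -0.0194]
orientation: [0.001, -0.016, 1.0, -0.0]
contact_force: [-0.4, 0.1, 5.1]
width: 0.0271
grasp_force: 20.0
```

{"api": "move_arm", "payload": {
  "steps": [
    {"travel": [0,0,0.5],"delta_rot": [0,0,0],"gripper": 15},
    {"travel": [0,0,0.9],"delta_rot": [0,0,0],"gripper": 15},
    {"travel": [0,0,0.9],"delta_rot": [0,0,0],"gripper": 15},
    {"travel": [0,0,0.9],"delta_rot": [0,0,0],"gripper": 15},
    {"travel": [0,0,0.8],"delta_rot": [0,0,0],"gripper": 15},
    {"travel": [-0.2,-0.5,0],"delta_rot": [0,0,0],"gripper": 15},
    {"travel": [-0.4,-0.9,0],"delta_rot": [0,0,0],"gripper": 15},
    {"travel": [-0.4,-0.9,0],"delta_rot": [0,0,0],"gripper": 15},
    {"travel": [-0.4,-0.9,0],"delta_rot": [0,0,0],"gripper": 15},
    {"travel": [-0.4,-0.9,0],"delta_rot": [0,0,0],"gripper": 15}
  ]
}}

```text
clock: 12.72
tool_pos: [0.6256, -0.2126, 0.0792]
orientation: [-0.0, -0.016, 1.0, -0.0]
contact_force: [-0.2, 0.6, 0.1]
width: 0.0267
grasp_force: 20.0
```

{"api": "move_arm", "payload": {
  "steps": [
    {"travel": [-0.4,-0.9,0],"delta_rot": [0,0,0],"gripper": 15},
    {"travel": [-0.4,-0.9,0],"delta_rot": [0,0,0],"gripper": 15},
    {"travel": [-0.4,-0.9,0],"delta_rot": [0,0,0],"gripper": 15},
    {"travel": [0,0,0],"delta_rot": [0,0,0],"gripper": 15},
    {"travel": [0,0,0],"delta_rot": [0,0,0],"gripper": 15}
  ]
}}

```text
clock: 13.13
tool_pos: [0.5951, -0.2812, 0.0792]
orientation: [-0.001, -0.014, 1.0, -0.0]
contact_force: [0.7, 0.2, -1.3]
width: 0.0271
grasp_force: 20.0
```

{"api": "move_arm", "payload": {
  "steps": [
    {"travel": [0.05,0.05,-0.5],"delta_rot": [0,0,0],"gripper": 15},
    {"travel": [0,0,-0.9],"delta_rot": [0,0,0],"gripper": 15},
    {"travel": [0,0,-0.9],"delta_rot": [0,0,0],"gripper": 15},
    {"travel": [0,0,-0.8],"delta_rot": [0,0,0],"gripper": 15},
    {"travel": [0,0,-0.4],"delta_rot": [0,0,0],"gripper": 15},
    {"travel": [0,0,-0.2],"delta_rot": [0,0,0],"gripper": 15},
    {"travel": [0,0,-0.08],"delta_rot": [0,0,0],"gripper": 15},
    {"travel": [0,0,0],"delta_rot": [0,0,0],"gripper": 15}
  ]
}}

```text
clock: 13.8
tool_pos: [0.5986, -0.276, -0.015]
orientation: [-0.0, -0.017, 1.0, 0.001]
contact_force: [-0.4, 0.6, -0.3]
width: 0.0269
grasp_force: 20.0
```

{"api": "move_arm", "payload": {
  "steps": [
    {"travel": [0,0,-0.04],"delta_rot": [0,0,0],"gripper": 15},
    {"travel": [0,0,0],"delta_rot": [0,0,0],"gripper": 15}
  ]
}}

```text
clock: 13.97
tool_pos: [0.5991, -0.2771, -0.0155]
orientation: [0.001, -0.016, 1.0, -0.0]
contact_force: [0.0, -0.3, 0.3]
width: 0.0271
grasp_force: 20.0
```

{"api": "move_arm", "payload": {
  "steps": [
    {"travel": [0,0,-0.04],"delta_rot": [0,0,0],"gripper": 15},
    {"travel": [0,0,0],"delta_rot": [0,0,0],"gripper": 15}
  ]
}}

```text
clock: 14.13
tool_pos: [0.5993, -0.2771, -0.0156]
orientation: [0.001, -0.016, 1.0, 0.0]
contact_force: [-0.8, 2.4, 8.7]
width: 0.0268
grasp_force: 20.0
```

Contact at 8.7 N. Releasing and moving to the nearer jar at (0.5645, -0.0905).

{"api": "move_arm", "payload": {
  "steps": [
    {"travel": [0,0,0.03],"delta_rot": [0,0,0],"gripper": 35},
    {"travel": [0,0,0],"delta_rot": [0,0,0],"gripper": 43},
    {"travel": [0,0,0],"delta_rot": [0,0,0],"gripper": 44},
    {"travel": [0,0,0],"delta_rot": [0,0,0],"gripper": 44},
    {"travel": [0,0,0.47],"delta_rot": [0,0,0],"gripper": 44},
    {"travel": [0,0,0.9],"delta_rot": [0,0,0],"gripper": 44},
    {"travel": [0,0,0.9],"delta_rot": [0,0,0],"gripper": 44},
    {"travel": [0,0,0.9],"delta_rot": [0,0,0],"gripper": 44},
    {"travel": [0,0,0.9],"delta_rot": [0,0,0],"gripper": 50},
    {"travel": [0,0,0.9],"delta_rot": [0,0,0],"gripper": 60}
  ]
}}

```text
clock: 14.97
tool_pos: [0.5981, -0.2776, 0.1099]
orientation: [0.0, -0.016, 1.0, -0.0]
contact_force: [0.3, 0.4, 0.6]
width: 0.0532
grasp_force: 0.0
```

{"api": "move_arm", "payload": {
  "steps": [
    {"travel": [-0.1,0.5,0],"delta_rot": [0,0,0],"gripper": 75},
    {"travel": [-0.2,0.9,0],"delta_rot": [0,0,0],"gripper": 75},
    {"travel": [-0.2,0.9,0],"delta_rot": [0,0,0],"gripper": 75},
    {"travel": [-0.2,0.9,0],"delta_rot": [0,0,0],"gripper": 75},
    {"travel": [-0.2,0.9,0],"delta_rot": [0,0,0],"gripper": 75},
    {"travel": [-0.2,0.9,0],"delta_rot": [0,0,0],"gripper": 75},
    {"travel": [-0.2,0.9,0],"delta_rot": [0,0,0],"gripper": 75},
    {"travel": [-0.1,0.9,0],"delta_rot": [0,0,0],"gripper": 75},
    {"travel": [0,0.65,0],"delta_rot": [0,0,0],"gripper": 75},
    {"travel": [0,0,0],"delta_rot": [0,0,0],"gripper": 75}
  ]
}}

```text
clock: 15.8
tool_pos: [0.5631, -0.0864, 0.1081]
orientation: [-0.0, -0.018, 1.0, 0.001]
contact_force: [0.5, 0.2, -0.8]
width: 0.0752
grasp_force: 0.0
```

```bash
python3 - <<'E'
from w import *
I=shot('w5')
a=cv2.imread('pics/w5.png');m=(a.min(2)>170).astype(np.uint8)
n,l,s,c=cv2.connectedComponentsWithStats(m)
for i in range(1,n):
    if s[i,4]>800: print(s[i],c[i],un(I,[c[i]],.058).round(4))
E
```

```text
15.8 [ 0.5631 -0.0864  0.1081] toolz [-1.0e-04  2.2e-03 -1.0e+00] yang 92.1
[    0     0   123   267 19871] [ 57.38468119 126.45231745] [[ 0.5053 -0.2445  0.058 ]]
[137 251  30  45 972] [151.58436214 272.13888889] [[ 0.6177 -0.1874  0.058 ]]
```

Jar A is shaded, but the top and wrist estimates agree to 2 mm. Shifting slightly and gripping the lid.

{"api": "move_arm", "payload": {
  "steps": [
    {"travel": [0.05,-0.14,-0.5],"delta_rot": [0,0,0],"gripper": 75},
    {"travel": [0,0,-0.9],"delta_rot": [0,0,0],"gripper": 75},
    {"travel": [0,0,-0.9],"delta_rot": [0,0,0],"gripper": 75},
    {"travel": [0,0,-0.9],"delta_rot": [0,0,0],"gripper": 70},
    {"travel": [0,0,-0.7],"delta_rot": [0,0,0],"gripper": 65},
    {"travel": [0,0,-0.4],"delta_rot": [0,0,0],"gripper": 60},
    {"travel": [0,0,0],"delta_rot": [0,0,0],"gripper": 50},
    {"travel": [0,0,0],"delta_rot": [0,0,0],"gripper": 35},
    {"travel": [0,0,0],"delta_rot": [0,0,0],"gripper": 30},
    {"travel": [0,0,0],"delta_rot": [0,0,0],"gripper": 30}
  ]
}}

```text
clock: 16.68
tool_pos: [0.5653, -0.0951, 0.0014]
orientation: [0.001, -0.016, 1.0, -0.0]
contact_force: [0.3, -0.7, -0.7]
width: 0.0453
grasp_force: 20.0
```

{"api": "move_arm", "payload": {
  "steps": [
    {"travel": [0,0,0],"delta_rot": [0,0,0],"gripper": 30},
    {"travel": [0,0,0],"delta_rot": [0,0,0],"gripper": 30},
    {"travel": [0,0,0],"delta_rot": [0,0,0],"gripper": 30}
  ],
  "squeeze": 22
}}

```text
clock: 16.93
tool_pos: [0.5648, -0.0946, 0.0009]
orientation: [0.0, -0.016, 1.0, -0.0]
contact_force: [0.2, 0.1, -0.5]
width: 0.0449
grasp_force: 22.0
```

{"api": "move_arm", "payload": {
  "steps": [
    {"travel": [0,0,0.5],"delta_rot": [0,0,0],"gripper": 30},
    {"travel": [0,0,0.9],"delta_rot": [0,0,0],"gripper": 30},
    {"travel": [0,0,0.9],"delta_rot": [0,0,0],"gripper": 30},
    {"travel": [0,0,0.9],"delta_rot": [0,0,0],"gripper": 30},
    {"travel": [0,0,0.8],"delta_rot": [0,0,0],"gripper": 30},
    {"travel": [-0.4,-0.6,0],"delta_rot": [0,0,0],"gripper": 30},
    {"travel": [-0.6,-0.9,0],"delta_rot": [0,0,0],"gripper": 30},
    {"travel": [-0.6,-0.9,0],"delta_rot": [0,0,0],"gripper": 30},
    {"travel": [-0.6,-0.9,0],"delta_rot": [0,0,0],"gripper": 30},
    {"travel": [-0.6,-0.9,0],"delta_rot": [0,0,0],"gripper": 30}
  ]
}}

```text
clock: 17.77
tool_pos: [0.4938, -0.2005, 0.1016]
orientation: [0.001, -0.016, 1.0, -0.0]
contact_force: [0.8, 0.4, -1.1]
width: 0.045
grasp_force: 22.0
```

{"api": "move_arm", "payload": {
  "steps": [
    {"travel": [-0.6,-0.9,0],"delta_rot": [0,0,0],"gripper": 30},
    {"travel": [-0.6,-0.9,0],"delta_rot": [0,0,0],"gripper": 30},
    {"travel": [-0.6,-0.9,0],"delta_rot": [0,0,0],"gripper": 30},
    {"travel": [-0.6,-0.7,0],"delta_rot": [0,0,0],"gripper": 30},
    {"travel": [0,0,0],"delta_rot": [0,0,0],"gripper": 30},
    {"travel": [0,0,0],"delta_rot": [0,0,0],"gripper": 30}
  ]
}}

```text
clock: 18.27
tool_pos: [0.4338, -0.2858, 0.1014]
orientation: [0.0, -0.014, 1.0, -0.0]
contact_force: [-0.1, 0.8, -1.2]
width: 0.0452
grasp_force: 22.0
```

{"api": "move_arm", "payload": {
  "steps": [
    {"travel": [0,0,-0.5],"delta_rot": [0,0,0],"gripper": 30},
    {"travel": [0,0,-0.9],"delta_rot": [0,0,0],"gripper": 30},
    {"travel": [0,0,-0.9],"delta_rot": [0,0,0],"gripper": 30},
    {"travel": [0,0,-0.8],"delta_rot": [0,0,0],"gripper": 30},
    {"travel": [0,0,-0.4],"delta_rot": [0,0,0],"gripper": 30},
    {"travel": [0,0,-0.2],"delta_rot": [0,0,0],"gripper": 30},
    {"travel": [0,0,-0.08],"delta_rot": [0,0,0],"gripper": 30},
    {"travel": [0,0,0],"delta_rot": [0,0,0],"gripper": 30}
  ]
}}

```text
clock: 18.93
tool_pos: [0.435, -0.2845, 0.0063]
orientation: [0.0, -0.016, 1.0, -0.0]
contact_force: [-0.1, -0.7, -0.8]
width: 0.0449
grasp_force: 22.0
```

{"api": "move_arm", "payload": {
  "steps": [
    {"travel": [0,0,-0.04],"delta_rot": [0,0,0],"gripper": 30},
    {"travel": [0,0,0],"delta_rot": [0,0,0],"gripper": 30}
  ]
}}

```text
clock: 19.1
tool_pos: [0.4352, -0.2849, 0.0057]
orientation: [0.001, -0.016, 1.0, -0.0]
contact_force: [-0.0, 0.2, -0.7]
width: 0.0451
grasp_force: 22.0
```

{"api": "move_arm", "payload": {
  "steps": [
    {"travel": [0,0,-0.04],"delta_rot": [0,0,0],"gripper": 30},
    {"travel": [0,0,0],"delta_rot": [0,0,0],"gripper": 30}
  ]
}}

```text
clock: 19.27
tool_pos: [0.4352, -0.2849, 0.0047]
orientation: [0.001, -0.016, 1.0, -0.0]
contact_force: [-0.4, 1.2, 4.2]
width: 0.0451
grasp_force: 22.0
```

Contact at 4 N. Releasing and moving to the short objective.

{"api": "move_arm", "payload": {
  "steps": [
    {"travel": [0,0,0.03],"delta_rot": [0,0,0],"gripper": 52},
    {"travel": [0,0,0],"delta_rot": [0,0,0],"gripper": 62},
    {"travel": [0,0,0],"delta_rot": [0,0,0],"gripper": 62},
    {"travel": [0,0,0],"delta_rot": [0,0,0],"gripper": 62},
    {"travel": [0,0,0.47],"delta_rot": [0,0,0],"gripper": 62},
    {"travel": [0,0,0.9],"delta_rot": [0,0,0],"gripper": 62},
    {"travel": [0,0,0.9],"delta_rot": [0,0,0],"gripper": 62},
    {"travel": [0,0,0.9],"delta_rot": [0,0,0],"gripper": 62},
    {"travel": [0,0,0.9],"delta_rot": [0,0,0],"gripper": 62},
    {"travel": [0.07,0.5,0.1],"delta_rot": [0,0,0],"gripper": 65}
  ]
}}

```text
clock: 20.1
tool_pos: [0.4375, -0.2756, 0.1135]
orientation: [0.003, -0.014, 1.0, -0.002]
contact_force: [0.2, -0.4, 0.2]
width: 0.0645
grasp_force: 0.0
```

{"api": "move_arm", "payload": {
  "steps": [
    {"travel": [0.05,0.9,0],"delta_rot": [0,0,0],"gripper": 65},
    {"travel": [0.05,0.9,0],"delta_rot": [0,0,0],"gripper": 65},
    {"travel": [0.1,0.9,0],"delta_rot": [0,0,0],"gripper": 65},
    {"travel": [0.05,0.9,0],"delta_rot": [0,0,0],"gripper": 65},
    {"travel": [0.05,0.9,0],"delta_rot": [0,0,0],"gripper": 65},
    {"travel": [0.1,0.9,0],"delta_rot": [0,0,0],"gripper": 65},
    {"travel": [0.05,0.9,0],"delta_rot": [0,0,0],"gripper": 65},
    {"travel": [0.05,0.9,0],"delta_rot": [0,0,0],"gripper": 65},
    {"travel": [0,0.3,0],"delta_rot": [0,0,0],"gripper": 65},
    {"travel": [0,0,0],"delta_rot": [0,0,0],"gripper": 65}
  ]
}}

```text
clock: 20.93
tool_pos: [0.4489, -0.083, 0.1095]
orientation: [0.0, -0.017, 1.0, 0.0]
contact_force: [0.6, 0.3, 0.5]
width: 0.0648
grasp_force: 0.0
```

```bash
python3 - <<'E'
from w import *
I=shot('w6');p=pr(I,[[.4494,-.0834,.03]]);print(p)
a=cv2.imread('pics/w6.png');u,v=p[0].astype(int)
c=cv2.resize(a[v-50:v+50,u-66:u+66],(396,300),interpolation=2);cv2.drawMarker(c,(198,150),(0,0,255),0,15)
t=cams.camera('top')[:,:,::-1];cv2.imwrite('pics/c7.png',np.hstack([c,cv2.resize(t[145:300,350:490],(271,300))]))
E
```

```text
20.9333 [ 0.4489 -0.083   0.1095] toolz [ 5.e-04  5.e-04 -1.e+00] yang 92.0
[[279.17076514 201.38066716]]
```

View pics/c7.png

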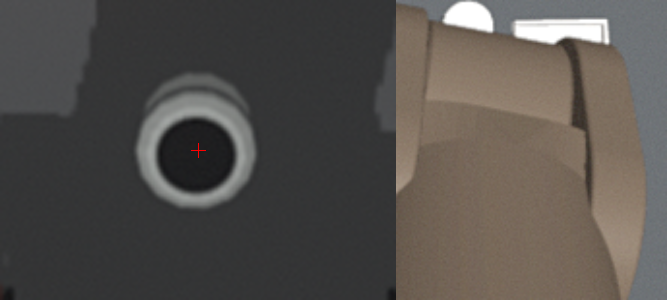

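Centred under the cross. Gripping the short objective.

{"api": "move_arm", "payload": {
  "steps": [
    {"travel": [0,0,-0.6],"delta_rot": [0,0,0],"gripper": 65},
    {"travel": [0,0,-0.9],"delta_rot": [0,0,0],"gripper": 65},
    {"travel": [0,0,-0.9],"delta_rot": [0,0,0],"gripper": 65},
    {"travel": [0,0,-0.9],"delta_rot": [0,0,0],"gripper": 60},
    {"travel": [0,0,-0.9],"delta_rot": [0,0,0],"gripper": 55},
    {"travel": [0,0,-0.6],"delta_rot": [0,0,0],"gripper": 50},
    {"travel": [0,0,-0.4],"delta_rot": [0,0,0],"gripper": 50},
    {"travel": [0,0,-0.2],"delta_rot": [0,0,0],"gripper": 50},
    {"travel": [0,0,0],"delta_rot": [0,0,0],"gripper": 50}
  ]
}}

```text
clock: 21.78
tool_pos: [0.4482, -0.0856, -0.0267]
orientation: [-0.001, -0.015, 1.0, -0.0]
contact_force: [0.5, -0.1, 0.3]
width: 0.0497
grasp_force: 0.0
```

{"api": "move_arm", "payload": {
  "steps": [
    {"travel": [0,0,0],"delta_rot": [0,0,0],"gripper": 30},
    {"travel": [0,0,0],"delta_rot": [0,0,0],"gripper": 20},
    {"travel": [0,0,0],"delta_rot": [0,0,0],"gripper": 20},
    {"travel": [0,0,0],"delta_rot": [0,0,0],"gripper": 20},
    {"travel": [0,0,0],"delta_rot": [0,0,0],"gripper": 20},
    {"travel": [0,0,0],"delta_rot": [0,0,0],"gripper": 20}
  ],
  "squeeze": 20
}}

```text
clock: 22.28
tool_pos: [0.4495, -0.0847, -0.0253]
orientation: [0.001, -0.016, 1.0, -0.0]
contact_force: [-0.1, -1.0, 6.5]
width: 0.0332
grasp_force: 20.0
```

{"api": "move_arm", "payload": {
  "steps": [
    {"travel": [0,0,0.5],"delta_rot": [0,0,0],"gripper": 20},
    {"travel": [0,0,0.9],"delta_rot": [0,0,0],"gripper": 20},
    {"travel": [0,0,0.9],"delta_rot": [0,0,0],"gripper": 20},
    {"travel": [0,0,0.9],"delta_rot": [0,0,0],"gripper": 20},
    {"travel": [0,0,0.8],"delta_rot": [0,0,0],"gripper": 20},
    {"travel": [0,0,0.4],"delta_rot": [0,0,0],"gripper": 20}
  ]
}}

```text
clock: 22.78
tool_pos: [0.4498, -0.0847, 0.0862]
orientation: [0.002, -0.016, 1.0, 0.0]
contact_force: [1.3, 0.6, -1.2]
width: 0.033
grasp_force: 20.0
```

{"api": "move_arm", "payload": {
  "steps": [
    {"travel": [0.2,0.5,0],"delta_rot": [0,0,0],"gripper": 20},
    {"travel": [0.2,0.9,0],"delta_rot": [0,0,0],"gripper": 20},
    {"travel": [0.2,0.9,0],"delta_rot": [0,0,0],"gripper": 20},
    {"travel": [0.2,0.9,0],"delta_rot": [0,0,0],"gripper": 20},
    {"travel": [0.2,0.9,0],"delta_rot": [0,0,0],"gripper": 20},
    {"travel": [0.2,0.9,0],"delta_rot": [0,0,0],"gripper": 20},
    {"travel": [0.2,0.9,0],"delta_rot": [0,0,0],"gripper": 20},
    {"travel": [0.2,0.9,0],"delta_rot": [0,0,0],"gripper": 20},
    {"travel": [0.2,0.9,0],"delta_rot": [0,0,0],"gripper": 20},
    {"travel": [0.2,0.9,0],"delta_rot": [0,0,0],"gripper": 20}
  ]
}}

```text
clock: 23.62
tool_pos: [0.4984, 0.1315, 0.0835]
orientation: [-0.0, -0.016, 1.0, -0.0]
contact_force: [0.6, -0.2, -1.2]
width: 0.0327
grasp_force: 20.0
```

{"api": "move_arm", "payload": {
  "steps": [
    {"travel": [0.3,0.9,0],"delta_rot": [0,0,0],"gripper": 20},
    {"travel": [0.3,0.9,0],"delta_rot": [0,0,0],"gripper": 20},
    {"travel": [0.3,0.9,0],"delta_rot": [0,0,0],"gripper": 20},
    {"travel": [0.3,0.9,0],"delta_rot": [0,0,0],"gripper": 20},
    {"travel": [0.3,0.9,0],"delta_rot": [0,0,0],"gripper": 20},
    {"travel": [0.3,0.9,0],"delta_rot": [0,0,0],"gripper": 20},
    {"travel": [0,0.75,0],"delta_rot": [0,0,0],"gripper": 20},
    {"travel": [0,0,0],"delta_rot": [0,0,0],"gripper": 20},
    {"travel": [0,0,0],"delta_rot": [0,0,0],"gripper": 20}
  ]
}}

```text
clock: 24.37
tool_pos: [0.5428, 0.2851, 0.0829]
orientation: [-0.001, -0.017, 1.0, -0.0]
contact_force: [-0.3, -0.7, -1.0]
width: 0.0331
grasp_force: 20.0
```

```bash
python3 - <<'E'
from w import *
I=shot('w7'); print(un(I,[(560,0)],.012))
E
```

```text
24.3667 [0.5428 0.2851 0.0829] toolz [-1.3e-03 -4.0e-04 -1.0e+00] yang 91.96
[[0.38918561 0.47246471 0.012     ]]
```

View pics/w7.png

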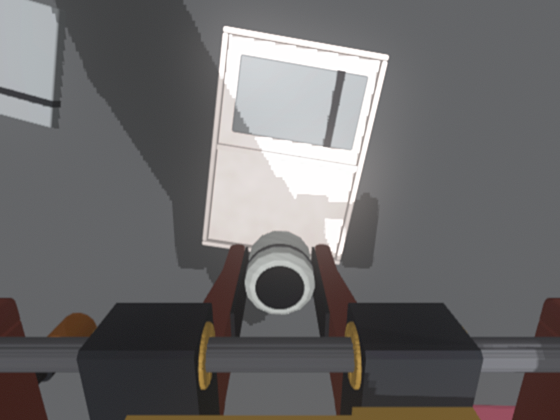

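The short objective hangs upright at (280,285). The tray's corners are (225,30), (387,57), (339,264) and (203,244), and the pile's top is about (241,55), (368,76), (358,150), (233,131). I'll check the tray and pile geometry from these.

```bash
python3 - <<'E'
from w import *
I=load('w7')
p=un(I,[(225,29),(387,57),(339,265),(203,244)],.012);print(p[:,:2].round(4).tolist(),p.mean(0).round(4),np.linalg.norm(p-np.roll(p,-1,0),axis=1).round(4))
d=p[2]+p[3]-p[0]-p[1];print('tray yaw',np.degrees(np.arctan2(d[1],d[0])),'target',p.mean(0)+.0415*d/np.linalg.norm(d),'pile c',p.mean(0)-.0415*d/np.linalg.norm(d))
# refine pile top by min-area fit on grey region
a=cv2.imread('pics/w7.png').astype(int);
q=np.array([(241,55),(368,76),(358,150),(233,131)],float)
for z in (.03,.035,.04,.045,.05,.054):
    r=un(I,q,z);print(z,np.linalg.norm(r-np.roll(r,-1,0),axis=1).round(4),r.mean(0).round(4))
c=cv2.resize(a[20:170,200:400].astype(np.uint8),None,fx=3,fy=3,interpolation=2);cv2.imwrite('pics/c8.png',c)
g=cv2.cornerSubPix(cv2.cvtColor(a.astype(np.uint8),6),q.astype(np.float32).reshape(-1,1,2),(6,6),(-1,-1),(3,40,.01));print(g.reshape(-1,2))
E
```

```text
[[0.4152, 0.2421], [0.4293, 0.3583], [0.5964, 0.3384], [0.5806, 0.2212]] [0.5054 0.29   0.012 ] [0.117  0.1683 0.1183 0.1667]
tray yaw -7.004035127486192 target [0.5465581  0.28494893 0.012     ] pile c [0.46417748 0.29506989 0.012     ]
0.03 [0.087  0.0504 0.0912 0.0505] [0.4637 0.2967 0.03  ]
0.035 [0.0853 0.0494 0.0893 0.0494] [0.4636 0.2964 0.035 ]
0.04 [0.0835 0.0484 0.0875 0.0484] [0.4635 0.2961 0.04  ]
0.045 [0.0818 0.0474 0.0857 0.0474] [0.4634 0.2958 0.045 ]
0.05 [0.08   0.0463 0.0838 0.0464] [0.4633 0.2955 0.05  ]
0.054 [0.0786 0.0455 0.0823 0.0456] [0.4633 0.2953 0.054 ]
[[241.03386  53.86438]
 [368.       76.     ]
 [358.      150.     ]
 [231.5555  130.84909]]
```

View pics/c8.png

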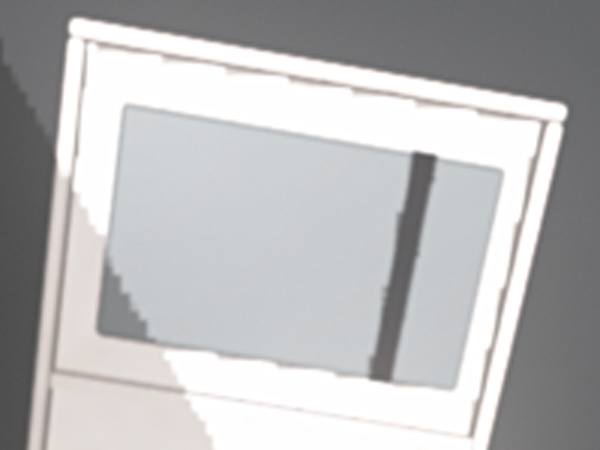

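Pile top corners are about (241,55), (368,77), (352,150) and (232,131), giving a pile height near 35 mm centred at (0.464, 0.295). Lowering the short objective.

{"api": "move_arm", "payload": {
  "steps": [
    {"travel": [0.1,0,-0.5],"delta_rot": [0,0,0],"gripper": 20},
    {"travel": [0,0,-0.9],"delta_rot": [0,0,0],"gripper": 20},
    {"travel": [0,0,-0.9],"delta_rot": [0,0,0],"gripper": 20},
    {"travel": [0,0,-0.9],"delta_rot": [0,0,0],"gripper": 20},
    {"travel": [0,0,-0.6],"delta_rot": [0,0,0],"gripper": 20},
    {"travel": [0,0,-0.3],"delta_rot": [0,0,0],"gripper": 20},
    {"travel": [0,0,-0.06],"delta_rot": [0,0,0],"gripper": 20},
    {"travel": [0,0,0],"delta_rot": [0,0,0],"gripper": 20}
  ]
}}

```text
clock: 25.08
tool_pos: [0.5463, 0.2829, -0.0207]
orientation: [-0.0, -0.015, 1.0, -0.0]
contact_force: [0.6, -0.2, 0.3]
width: 0.0332
grasp_force: 20.0
```

{"api": "move_arm", "payload": {
  "steps": [
    {"travel": [0,0,-0.04],"delta_rot": [0,0,0],"gripper": 20},
    {"travel": [0,0,0],"delta_rot": [0,0,0],"gripper": 20}
  ]
}}

```text
clock: 25.25
tool_pos: [0.5467, 0.284, -0.0207]
orientation: [0.0, -0.016, 1.0, 0.0]
contact_force: [-0.1, -0.5, -1.2]
width: 0.033
grasp_force: 20.0
```

{"api": "move_arm", "payload": {
  "steps": [
    {"travel": [0,0,-0.04],"delta_rot": [0,0,0],"gripper": 20},
    {"travel": [0,0,0],"delta_rot": [0,0,0],"gripper": 20}
  ]
}}

```text
clock: 25.42
tool_pos: [0.5464, 0.2843, -0.0218]
orientation: [0.0, -0.016, 1.0, 0.0]
contact_force: [1.5, -0.1, -0.2]
width: 0.0331
grasp_force: 20.0
```

```bash
python3 - <<'E'
from w import *
for n,z,q in (('w7',.035,[(241.3,54.7),(367.7,76.7),(351.7,149.7),(232.3,131)]),):
    I=load(n)
    for z in (.03,.034,.038):
        r=un(I,q,z);e=r[1]+r[2]-r[0]-r[3];print(z,np.linalg.norm(r-np.roll(r,-1,0),axis=1).round(4),r.mean(0).round(4),np.degrees(np.arctan2(e[1],e[0])).round(2))
for I,q in ((info('top'),np.array([(75,331),(146,350),(111,473),(40,456)])/2.857+[205,115]),(load('w1'),[(305,109),(261,98),(289,10),(329,24)])):
    r=un(I,q,.01);e=r[0]+r[1]-r[2]-r[3];print('mailer',r.mean(0).round(4),np.degrees(np.arctan2(e[1],e[0])).round(2),np.linalg.norm(r-np.roll(r,-1,0),axis=1).round(4))
# contour-based mailer in w1 / top
for n,I,c0,s in (('w1',load('w1'),(260,325,5,112),None),('top0',info('top'),(215,260,228,283),None)):
    a=cv2.imread(f'pics/{n}.png');x0,x1,y0,y1=c0;h=cv2.cvtColor(a[y0:y1,x0:x1],6)
    t,m=cv2.threshold(cv2.GaussianBlur(h,(3,3),0),0,255,cv2.THRESH_OTSU);m=cv2.morphologyEx(m,3,np.ones((7,7)))
    k=max(cv2.findContours(m,0,2)[0],key=cv2.contourArea).reshape(-1,2)+[x0,y0]
    r=un(I,k,.01)[:,:2]*1000;b=cv2.minAreaRect(r.astype(np.float32));print(n,t,b)
E
```

```text
0.03 [0.0868 0.0502 0.0871 0.0508] [0.4638 0.2955 0.03  ] 83.02
0.034 [0.0854 0.0494 0.0857 0.0499] [0.4637 0.2952 0.034 ] 83.02
0.038 [0.084  0.0486 0.0843 0.0491] [0.4636 0.295  0.038 ] 83.02
mailer [0.4395 0.0908 0.01  ] -13.5 [0.0486 0.0828 0.0476 0.0843]
mailer [0.441  0.0949 0.01  ] -15.61 [0.0477 0.0868 0.0414 0.0836]
w1 115.0 ((442.314208984375, 105.89750671386719), (93.0211410522461, 35.82972717285156), 3.918565511703491)
top0 116.0 ((440.888427734375, 92.40609741210938), (49.667484283447266, 94.67498779296875), 76.52849578857422)
```

{"api": "move_arm", "payload": {
  "steps": [
    {"travel": [0,0,-0.04],"delta_rot": [0,0,0],"gripper": 20},
    {"travel": [0,0,0],"delta_rot": [0,0,0],"gripper": 20}
  ]
}}

```text
clock: 25.58
tool_pos: [0.5465, 0.2843, -0.0219]
orientation: [0.0, -0.016, 1.0, 0.0]
contact_force: [-2.0, -1.3, 7.9]
width: 0.033
grasp_force: 20.0
```

{"api": "move_arm", "payload": {
  "steps": [
    {"travel": [0,0,-0.04],"delta_rot": [0,0,0],"gripper": 20},
    {"travel": [0,0,0],"delta_rot": [0,0,0],"gripper": 20}
  ]
}}

```text
clock: 25.75
tool_pos: [0.5465, 0.2843, -0.0221]
orientation: [0.0, -0.016, 1.0, 0.0]
contact_force: [-6.0, -2.2, 16.3]
width: 0.0327
grasp_force: 20.0
```

The short objective is down, with 16 N on the floor. Releasing, then moving over the mailer and turning by about -15.6° to face its short side.

{"api": "move_arm", "payload": {
  "steps": [
    {"travel": [0,0,0.06],"delta_rot": [0,0,0],"gripper": 42},
    {"travel": [0,0,0],"delta_rot": [0,0,0],"gripper": 50},
    {"travel": [0,0,0],"delta_rot": [0,0,0],"gripper": 50},
    {"travel": [0,0,0],"delta_rot": [0,0,0],"gripper": 50},
    {"travel": [0,0,0.54],"delta_rot": [0,0,0],"gripper": 50},
    {"travel": [0,0,0.9],"delta_rot": [0,0,0],"gripper": 50},
    {"travel": [0,0,0.9],"delta_rot": [0,0,0],"gripper": 50},
    {"travel": [0,0,1.0],"delta_rot": [0,0,0],"gripper": 50},
    {"travel": [0,0,1.0],"delta_rot": [0,0,0],"gripper": 50},
    {"travel": [0,0,1.0],"delta_rot": [0,0,0],"gripper": 50}
  ]
}}

```text
clock: 26.58
tool_pos: [0.5461, 0.2839, 0.1129]
orientation: [0.0, -0.016, 1.0, 0.0]
contact_force: [1.0, -0.5, -0.6]
width: 0.0504
grasp_force: 0.0
```

{"api": "move_arm", "payload": {
  "steps": [
    {"travel": [-0.4,-0.7,0],"delta_rot": [0,0,-0.2],"gripper": 75},
    {"travel": [-0.5,-0.9,0],"delta_rot": [0,0,-0.3],"gripper": 75},
    {"travel": [-0.5,-0.9,0],"delta_rot": [0,0,-0.3],"gripper": 75},
    {"travel": [-0.5,-0.9,0],"delta_rot": [0,0,-0.3],"gripper": 75},
    {"travel": [-0.5,-0.9,0],"delta_rot": [0,0,-0.3],"gripper": 75},
    {"travel": [-0.5,-0.9,0],"delta_rot": [0,0,-0.3],"gripper": 75},
    {"travel": [-0.5,-0.9,0],"delta_rot": [0,0,-0.3],"gripper": 75},
    {"travel": [-0.5,-0.9,0],"delta_rot": [0,0,-0.3],"gripper": 75},
    {"travel": [-0.3,-0.7,0],"delta_rot": [0,0,-0.3],"gripper": 75},
    {"travel": [0,0,0],"delta_rot": [0,0,0],"gripper": 75}
  ]
}}

```text
clock: 27.42
tool_pos: [0.4398, 0.0881, 0.1115]
orientation: [-0.0, 0.123, 0.992, -0.0]
contact_force: [-0.4, -0.0, -0.6]
width: 0.075
grasp_force: 0.0
```

```bash
python3 - <<'E'
from w import *
I=shot('w8');print(ctrl.state()['joints'].round(3))
a=cv2.imread('pics/w8.png');h=cv2.GaussianBlur(cv2.cvtColor(a,6),(3,3),0)
q=pr(I,[[.4405,.0915,.01]])[0];print(q,[h[int(q[1])+dy,int(q[0])+dx] for dy,dx in ((0,0),(0,20),(20,0),(0,-100),(-40,0),(0,100))])
cv2.imwrite('pics/c9.png',a)
E
```

```text
27.4167 [0.4398 0.0881 0.1115] toolz [-5.e-04 -3.e-04 -1.e+00] yang 75.87
[-0.577  0.208  0.308  2.111 -0.085  0.833  1.109]
[283.44617546 193.56481958] [np.uint8(99), np.uint8(100), np.uint8(99), np.uint8(82), np.uint8(101), np.uint8(83)]
```

View pics/w8.png

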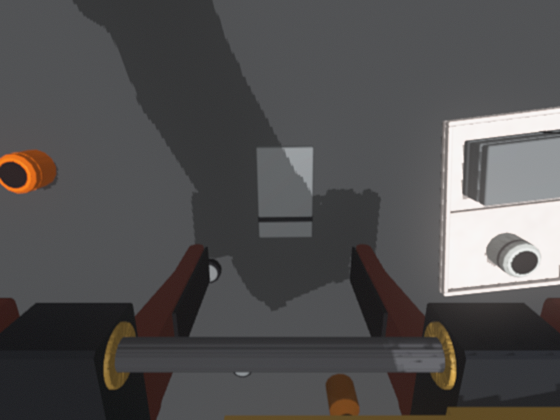

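The short objective stands upright in its compartment. The mailer's corners are about (257,147), (313,147), (312,237) and (259,237), square to the fingers. I'll fit them numerically.

```bash
python3 - <<'E'
from w import *
I=load('w8');a=cv2.imread('pics/w8.png');h=cv2.GaussianBlur(cv2.cvtColor(a,6).astype(np.float32),(3,3),0)
def edge(ax,fixed,lo,hi,sgn):
    o=[]
    for f in fixed:
        l=h[f,lo:hi] if ax==0 else h[lo:hi,f]; g=sgn*np.diff(l);i=int(g.argmax())
        if 0<i<len(g)-1: k=.5*(g[i-1]-g[i+1])/(g[i-1]-2*g[i]+g[i+1])
        else: k=0
        o.append((lo+i+.5+k,f) if ax==0 else (f,lo+i+.5+k))
    return un(I,o,.01)[:,:2]
rows=[r for r in range(155,232) if not 212<r<226];cols=range(265,308)
def fit(p):
    v=cv2.fitLine(p.astype(np.float32),cv2.DIST_HUBER,0,.001,.001).ravel();return v[:2],v[2:]
L=fit(edge(0,rows,248,270,1));Rr=fit(edge(0,rows,302,324,-1));N=fit(edge(1,cols,138,156,1));F=fit(edge(1,cols,230,246,-1))
X=lambda A,B:A[1]+A[0]*np.linalg.solve(np.c_[A[0],-B[0]],B[1]-A[1])[0]
c=np.array([X(L,N),X(Rr,N),X(Rr,F),X(L,F)]);print(c.round(4).tolist(),c.mean(0).round(4),np.linalg.norm(c-np.roll(c,-1,0),axis=1).round(4))
for n,l in zip('LRNF',(L,Rr,N,F)): print(n,np.degrees(np.arctan2(l[0][1],l[0][0])).round(2))
E
```

```text
[[0.39419999718666077, 0.07850000262260437], [0.4059000015258789, 0.12600000202655792], [0.48750001192092896, 0.10689999908208847], [0.47600001096725464, 0.058800000697374344]] [0.4409 0.0926] [0.049  0.0838 0.0494 0.0842]
L -13.51
R -13.23
N 76.18
F 76.6
```

{"api": "move_arm", "payload": {
  "steps": [
    {"travel": [0.04,0.16,-0.5],"delta_rot": [0,0,0.08],"gripper": 75},
    {"travel": [0,0,-0.9],"delta_rot": [0,0,0],"gripper": 75},
    {"travel": [0,0,-0.9],"delta_rot": [0,0,0],"gripper": 75},
    {"travel": [0,0,-0.9],"delta_rot": [0,0,0],"gripper": 72},
    {"travel": [0,0,-0.9],"delta_rot": [0,0,0],"gripper": 70},
    {"travel": [0,0,-0.8],"delta_rot": [0,0,0],"gripper": 68},
    {"travel": [0,0,-0.4],"delta_rot": [0,0,0],"gripper": 66},
    {"travel": [0,0,-0.2],"delta_rot": [0,0,0],"gripper": 66},
    {"travel": [0,0,0],"delta_rot": [0,0,0],"gripper": 66},
    {"travel": [0,0,0],"delta_rot": [0,0,0],"gripper": 66}
  ]
}}

```text
clock: 28.3
tool_pos: [0.4428, 0.096, -0.0261]
orientation: [0.0, 0.116, 0.993, 0.0]
contact_force: [0.3, 0.2, 0.8]
width: 0.0661
grasp_force: 0.0
```

{"api": "move_arm", "payload": {
  "steps": [
    {"travel": [0,0,-0.06],"delta_rot": [0,0,0],"gripper": 66},
    {"travel": [0,0,0],"delta_rot": [0,0,0],"gripper": 66}
  ]
}}

```text
clock: 28.47
tool_pos: [0.4429, 0.096, -0.0274]
orientation: [0.001, 0.116, 0.993, 0.0]
contact_force: [0.5, -0.2, 0.4]
width: 0.0661
grasp_force: 0.0
```

{"api": "move_arm", "payload": {
  "steps": [
    {"travel": [-0.08,-0.13,0],"delta_rot": [0,0,-0.04],"gripper": 66},
    {"travel": [0,0,0],"delta_rot": [0,0,0],"gripper": 66},
    {"travel": [0,0,0],"delta_rot": [0,0,0],"gripper": 66}
  ]
}}

```text
clock: 28.72
tool_pos: [0.4402, 0.0922, -0.0278]
orientation: [0.0, 0.118, 0.993, 0.0]
contact_force: [-0.5, 0.1, -0.2]
width: 0.0659
grasp_force: 0.0
```

{"api": "move_arm", "payload": {
  "steps": [
    {"travel": [0,0,0],"delta_rot": [0,0,0],"gripper": 52},
    {"travel": [0,0,0],"delta_rot": [0,0,0],"gripper": 40},
    {"travel": [0,0,0],"delta_rot": [0,0,0],"gripper": 40},
    {"travel": [0,0,0],"delta_rot": [0,0,0],"gripper": 40},
    {"travel": [0,0,0],"delta_rot": [0,0,0],"gripper": 40},
    {"travel": [0,0,0],"delta_rot": [0,0,0],"gripper": 40}
  ],
  "squeeze": 20
}}

```text
clock: 29.22
tool_pos: [0.4403, 0.0924, -0.0281]
orientation: [0.0, 0.118, 0.993, 0.0]
contact_force: [-1.3, -0.6, 2.2]
width: 0.0494
grasp_force: 20.0
```

Gripped at 49.4 mm. Lifting, then carrying to the pile with a +96.5° turn, since the other way round would pass the last joint's limit.

{"api": "move_arm", "payload": {
  "steps": [
    {"travel": [0,0,0.4],"delta_rot": [0,0,0],"gripper": 40},
    {"travel": [0,0,0.8],"delta_rot": [0,0,0],"gripper": 40},
    {"travel": [0,0,0.9],"delta_rot": [0,0,0],"gripper": 40},
    {"travel": [0,0,0.9],"delta_rot": [0,0,0],"gripper": 40},
    {"travel": [0,0,0.8],"delta_rot": [0,0,0.3],"gripper": 40},
    {"travel": [0,0,0.4],"delta_rot": [0,0,0.5],"gripper": 40}
  ]
}}

```text
clock: 29.72
tool_pos: [0.4412, 0.0925, 0.0797]
orientation: [0.001, 0.076, 0.997, 0.001]
contact_force: [-0.5, -0.9, -0.3]
width: 0.0497
grasp_force: 20.0
```

{"api": "move_arm", "payload": {
  "steps": [
    {"travel": [0.1,0.5,0],"delta_rot": [0,0,0.8],"gripper": 40},
    {"travel": [0.1,0.8,0],"delta_rot": [0,0,0.8],"gripper": 40},
    {"travel": [0.1,0.8,0],"delta_rot": [0,0,0.8],"gripper": 40},
    {"travel": [0.1,0.8,0],"delta_rot": [0,0,0.8],"gripper": 40},
    {"travel": [0.1,0.8,0],"delta_rot": [0,0,0.8],"gripper": 40},
    {"travel": [0.1,0.8,0],"delta_rot": [0,0,0.8],"gripper": 40},
    {"travel": [0.1,0.8,0],"delta_rot": [0,0,0.8],"gripper": 40},
    {"travel": [0.1,0.8,0],"delta_rot": [0,0,0.8],"gripper": 40},
    {"travel": [0.1,0.8,0],"delta_rot": [0,0,0.8],"gripper": 40},
    {"travel": [0,0.8,0],"delta_rot": [0,0,0.8],"gripper": 40}
  ]
}}

```text
clock: 30.55
tool_pos: [0.4631, 0.2855, 0.0775]
orientation: [0.0, -0.338, 0.941, -0.0]
contact_force: [0.6, -0.0, -1.0]
width: 0.0498
grasp_force: 20.0
```

{"api": "move_arm", "payload": {
  "steps": [
    {"travel": [0,0.4,0],"delta_rot": [0,0,0.8],"gripper": 40},
    {"travel": [0,0,0],"delta_rot": [0,0,0.8],"gripper": 40},
    {"travel": [0,0,0],"delta_rot": [0,0,0.8],"gripper": 40},
    {"travel": [0,0,0],"delta_rot": [0,0,0.8],"gripper": 40},
    {"travel": [0,0,0],"delta_rot": [0,0,0.8],"gripper": 40},
    {"travel": [0,0,0],"delta_rot": [0,0,0.8],"gripper": 40},
    {"travel": [0,0,0],"delta_rot": [0,0,0.8],"gripper": 40},
    {"travel": [0,0,0],"delta_rot": [0,0,0.8],"gripper": 40},
    {"travel": [0,0,0],"delta_rot": [0,0,0.5],"gripper": 40},
    {"travel": [0,0,0],"delta_rot": [0,0,0.3],"gripper": 40}
  ]
}}

```text
clock: 31.38
tool_pos: [0.4628, 0.2944, 0.0775]
orientation: [-0.0, -0.66, 0.751, -0.0]
contact_force: [0.2, -0.9, -0.1]
width: 0.0497
grasp_force: 20.0
```

{"api": "move_arm", "payload": {
  "steps": [
    {"travel": [0,0,0],"delta_rot": [0,0,0.1],"gripper": 40},
    {"travel": [0,0,0],"delta_rot": [0,0,0],"gripper": 40},
    {"travel": [0,0,0],"delta_rot": [0,0,0],"gripper": 40},
    {"travel": [0,0,0],"delta_rot": [0,0,0],"gripper": 40},
    {"travel": [0,0,0],"delta_rot": [0,0,0],"gripper": 40}
  ]
}}

```text
clock: 31.8
tool_pos: [0.4627, 0.2948, 0.077]
orientation: [-0.0, -0.663, 0.749, -0.0]
contact_force: [-0.6, 0.1, -0.8]
width: 0.0499
grasp_force: 20.0
```

```bash
python3 - <<'E'
from w import *
I=shot('w9');s=ctrl.state();print(s['joints'].round(3),s['contact_force'].round(2),s['width'])
E
```

```text
31.8 [0.4627 0.2948 0.077 ] toolz [ 0.e+00 -1.e-04 -1.e+00] yang 173.02
[-0.552  0.414 -0.132  1.894  0.071  0.838  2.299] [ 0.46 -0.11 -0.62] 0.04955650518459352
```

Yaw 173.0° and position within 1 mm of the pile's centre. Lowering in small steps to touch.

{"api": "move_arm", "payload": {
  "steps": [
    {"travel": [0.04,0,-0.4],"delta_rot": [0,0,0],"gripper": 40},
    {"travel": [0,0,-0.7],"delta_rot": [0,0,0],"gripper": 40},
    {"travel": [0,0,-0.7],"delta_rot": [0,0,0],"gripper": 40},
    {"travel": [0,0,-0.4],"delta_rot": [0,0,0],"gripper": 40},
    {"travel": [0,0,-0.3],"delta_rot": [0,0,0],"gripper": 40},
    {"travel": [0,0,0],"delta_rot": [0,0,0],"gripper": 40},
    {"travel": [0,0,0],"delta_rot": [0,0,0],"gripper": 40}
  ]
}}

```text
clock: 32.43
tool_pos: [0.4637, 0.2949, 0.0143]
orientation: [-0.0, -0.663, 0.749, 0.0]
contact_force: [1.8, -0.0, -0.0]
width: 0.0495
grasp_force: 20.0
```

{"api": "move_arm", "payload": {
  "steps": [
    {"travel": [0,0,-0.04],"delta_rot": [0,0,0],"gripper": 40},
    {"travel": [0,0,0],"delta_rot": [0,0,0],"gripper": 40}
  ]
}}

```text
clock: 32.6
tool_pos: [0.4641, 0.2951, 0.0139]
orientation: [0.0, -0.663, 0.749, -0.0]
contact_force: [1.3, -0.1, -0.3]
width: 0.0496
grasp_force: 20.0
```

{"api": "move_arm", "payload": {
  "steps": [
    {"travel": [0,0,-0.04],"delta_rot": [0,0,0],"gripper": 40},
    {"travel": [0,0,0],"delta_rot": [0,0,0],"gripper": 40}
  ]
}}

```text
clock: 32.77
tool_pos: [0.4639, 0.295, 0.0127]
orientation: [0.0, -0.663, 0.749, -0.0]
contact_force: [-0.8, -0.2, 0.0]
width: 0.0499
grasp_force: 20.0
```

{"api": "move_arm", "payload": {
  "steps": [
    {"travel": [0,0,-0.04],"delta_rot": [0,0,0],"gripper": 40},
    {"travel": [0,0,0],"delta_rot": [0,0,0],"gripper": 40}
  ]
}}

```text
clock: 32.93
tool_pos: [0.464, 0.295, 0.012]
orientation: [0.0, -0.663, 0.749, -0.0]
contact_force: [-0.6, -0.7, 3.7]
width: 0.05
grasp_force: 20.0
```

{"api": "move_arm", "payload": {
  "steps": [
    {"travel": [0,0,-0.04],"delta_rot": [0,0,0],"gripper": 40},
    {"travel": [0,0,0],"delta_rot": [0,0,0],"gripper": 40}
  ]
}}

```text
clock: 33.1
tool_pos: [0.464, 0.295, 0.0118]
orientation: [0.0, -0.663, 0.749, -0.0]
contact_force: [-2.6, -2.9, 13.4]
width: 0.0499
grasp_force: 20.0
```

{"api": "move_arm", "payload": {
  "steps": [
    {"travel": [0,0,-0.04],"delta_rot": [0,0,0],"gripper": 40},
    {"travel": [0,0,0],"delta_rot": [0,0,0],"gripper": 40}
  ]
}}

```text
clock: 33.27
tool_pos: [0.464, 0.2951, 0.0115]
orientation: [0.001, -0.663, 0.749, -0.0]
contact_force: [-4.9, -3.7, 21.1]
width: 0.05
grasp_force: 20.0
```

Contact at TCP z 12 mm, so the pile is about 40 mm high. Easing the pressure, opening gently and rising.

{"api": "move_arm", "payload": {
  "steps": [
    {"travel": [0,0,0.07],"delta_rot": [0,0,0],"gripper": 40},
    {"travel": [0,0,0],"delta_rot": [0,0,0],"gripper": 40},
    {"travel": [0,0,0],"delta_rot": [0,0,0],"gripper": 52},
    {"travel": [0,0,0],"delta_rot": [0,0,0],"gripper": 56},
    {"travel": [0,0,0],"delta_rot": [0,0,0],"gripper": 60},
    {"travel": [0,0,0],"delta_rot": [0,0,0],"gripper": 66},
    {"travel": [0,0,0],"delta_rot": [0,0,0],"gripper": 66},
    {"travel": [0,0,0.4],"delta_rot": [0,0,0],"gripper": 66},
    {"travel": [0,0,0.8],"delta_rot": [0,0,0],"gripper": 66},
    {"travel": [0,0,0.9],"delta_rot": [0,0,0],"gripper": 66}
  ]
}}

```text
clock: 34.1
tool_pos: [0.4629, 0.2944, 0.0638]
orientation: [-0.001, -0.663, 0.749, 0.0]
contact_force: [0.7, 0.5, -0.4]
width: 0.0659
grasp_force: 0.0
```

{"api": "move_arm", "payload": {
  "steps": [
    {"travel": [0,0,0.9],"delta_rot": [0,0,0],"gripper": 66},
    {"travel": [0,0,0.9],"delta_rot": [0,0,0],"gripper": 66},
    {"travel": [0,0,0.9],"delta_rot": [0,0,0],"gripper": 66},
    {"travel": [0,0,0],"delta_rot": [0,0,0],"gripper": 66},
    {"travel": [0,0,0],"delta_rot": [0,0,0],"gripper": 66}
  ]
}}

```text
clock: 34.52
tool_pos: [0.4646, 0.2954, 0.133]
orientation: [0.002, -0.663, 0.749, -0.0]
contact_force: [-0.2, -0.1, -0.8]
width: 0.066
grasp_force: 0.0
```

```bash
python3 - <<'E'
from w import *
I=shot('w10');a=cv2.imread('pics/w10.png')
P=lambda c,yaw,lx,ly,z:[(c[0]+sx*lx/2*np.cos(yaw)-sy*ly/2*np.sin(yaw),c[1]+sx*lx/2*np.sin(yaw)+sy*ly/2*np.cos(yaw),z) for sx,sy in((-1,-1),(1,-1),(1,1),(-1,1))]
q=pr(I,P((.464,.295),np.radians(83),.085,.05,.05));print('pred',q.round(1).tolist())
m=(cv2.GaussianBlur(cv2.cvtColor(a,6),(3,3),0));c=q.mean(0).astype(int);print(m[c[1],::20].tolist());print(m[::15,c[0]].tolist())
S=info('scene');s=cams.camera('scene')[:,:,::-1];cv2.imwrite('pics/s10.png',s)
t=cams.camera('top')[:,:,::-1];cv2.imwrite('pics/t10.png',t)
m=(s.min(2)>170).astype(np.uint8);n,l,st,c=cv2.connectedComponentsWithStats(m)
print('scene px exp eyep/long/jar top',pr(S,[[.515,-.2825,.061],[.5985,-.277,.056],[.4345,-.285,.062],[.5465,.2843,.034]]).round())
# differences vs start at unmoved things: bottle
d=cv2.absdiff(s,cv2.imread('pics/scene0.png')).max(2);b=pr(S,[[.6686,.0939,.04]])[0].astype(int);print('bottle diff',d[b[1]-20:b[1]+20,b[0]-10:b[0]+10].mean())
E
```

```text
34.5167 [0.4646 0.2954 0.133 ] toolz [ 0.0027  0.0019 -1.    ] yang 173.04
pred [[250.0, 149.6], [252.4, 245.2], [308.6, 245.3], [311.5, 149.7]]
[116, 116, 116, 116, 116, 118, 120, 124, 234, 84, 177, 233, 220, 146, 143, 143, 229, 123, 120, 117, 116, 116, 116, 116, 116, 116, 116, 116]
[116, 80, 80, 80, 80, 81, 83, 88, 92, 237, 131, 146, 146, 143, 216, 70, 207, 121, 119, 118, 117, 116, 116, 91, 102, 116, 116, 116]
scene px exp eyep/long/jar top [[153. 187.]
 [142. 212.]
 [163. 166.]
 [413. 230.]]
bottle diff 13.555
```

The mailer is released. I'll verify its outline and the objects in the long tray numerically.

```bash
python3 - <<'E'
from w import *
I=load('w10');a=cv2.imread('pics/w10.png');h=cv2.GaussianBlur(cv2.cvtColor(a,6).astype(np.float32),(3,3),0)
def edge(ax,fixed,lo,hi):
    o=[]
    for f in fixed:
        l=h[f,lo:hi] if ax==0 else h[lo:hi,f];i=int(np.abs(np.diff(l)).argmax());o.append((lo+i+.5,f) if ax==0 else (f,lo+i+.5))
    p=un(I,o,.05)[:,:2];v=cv2.fitLine(p.astype(np.float32),cv2.DIST_HUBER,0,.001,.001).ravel();return v[:2],v[2:]
E=[edge(0,range(165,235),240,262),edge(0,range(165,235),300,322),edge(1,range(262,302),140,160),edge(1,range(262,302),236,256)]
X=lambda A,B:A[1]+A[0]*np.linalg.solve(np.c_[A[0],-B[0]],B[1]-A[1])[0]
L,Rr,N,F=E;c=np.array([X(L,N),X(Rr,N),X(Rr,F),X(L,F)]);print(c.round(4).tolist(),c.mean(0).round(4),np.linalg.norm(c-np.roll(c,-1,0),axis=1).round(4),[np.degrees(np.arctan2(l[0][1],l[0][0])).round(1) for l in E])
t=cv2.imread('pics/t10.png');T=info('top')
k=pr(T,[[.515,-.2825,.061],[.5985,-.277,.056],[.4345,-.285,.062],[.5465,.2843,.034],[.515,-.2825,.027]]);print('exp',k.round(1).tolist())
g=cv2.cvtColor(t,6)
for n,(u,v) in zip(('eyep','long','jar'),k.astype(int)):
    q=g[v-14:v+15:2,u-18:u+19:2];print(n);print('\n'.join(' '.join('%3d'%x for x in r) for r in q))
E
```

```text
[[0.4830999970436096, 0.24410000443458557], [0.4332999885082245, 0.2500999867916107], [0.4447999894618988, 0.3393999934196472], [0.49380001425743103, 0.3334999978542328]] [0.4638 0.2918] [0.0502 0.09   0.0494 0.09  ] [np.float32(83.2), np.float32(82.7), np.float32(-6.9), np.float32(-6.9)]
exp [[448.2, 216.8], [442.9, 170.9], [451.0, 262.9], [134.7, 194.5], [441.7, 219.3]]
eyep
246 246 246 247 246 245 245 245 246 245 246 245 245 248 182 211 135  97 104
245 245 244 245 245 244 245 244 244 245 245 244 245 245 225 199 168  98  98
245 245 245 244 245 244 245 244 245 245 244 245 244 245 236 186 176  91 100
245 245 246 246 248 248 248 247 245 245 244 245 244 245 235 182 208  92 103
248 247 218 214 183 184 178 197 239 239 240 247 244 245 238 182 234  91 100
244 188 122  35  17  21  99 188 166 144 187 218 247 245 243 178 241  94  95
162  34  30  39  64  99 206 139  50  49  50 126 218 247 244 171 241  92 101
 30  27  53  77  87 139 194  40  51  53  44  49 160 241 247 165 241  93 101
 20  44  64  86  88 141 126  45  53  55  53  50 135 231 249 156 242  93 102
 28  45  65  92  85 128 198  45  51 
[... 2008 characters left out ...]
 181 242  86 100
149 121 230 245 245 243 243 244 244 245 244 245 242 245 245 180 241  91  99
145 122 230 246 244 245 244 244 245 245 244 245 244 244 247 172 240  92  92
147 126 229 247 244 245 244 245 245 245 244 243 242 243 247 173 242  95  99
155 132 174 247 244 244 244 245 245 243 245 243 243 245 247 154 241  99 103
141 142 141 248 245 245 245 244 244 243 243 243 244 244 247 157 247 112  98
130 154 137 181 249 246 245 243 245 245 244 245 242 244 247 156 252 118  99
162 130 173 143 186 247 246 244 245 244 244 244 244 231 246 166 251 124  99
245 212 148 158 165 159 214 244 243 245 244 235 243 244 245 206 246 117  97
244 246 247 240 239 243 240 233 236 244 240 245 245 245 245 230 238 137  95
```

Eyepiece, long objective and jar all stand upright at the expected spots. The mailer's 90 mm length probably comes from the fit picking the pile's side face at the near end. I'll check that edge.

```bash
python3 - <<'E'
from w import *
I=load('w10');g=cv2.imread('pics/w10.png',0)
for u in (262,280,300): print(u,g[138:166,u].tolist())
print([ (v,un(I,[(280,v)],.05)[0,1].round(4)) for v in (143,146,149,150,152,154)],pr(I,[[.469-.0052,.2528,z] for z in (.05,.04,.03,.004)]).round(1).tolist())
E
```

```text
262 [236, 236, 236, 230, 188, 130, 115, 122, 125, 118, 117, 117, 130, 143, 147, 146, 147, 147, 146, 147, 146, 146, 147, 147, 147, 147, 147, 147]
280 [237, 238, 238, 232, 190, 131, 118, 122, 126, 118, 117, 118, 130, 144, 147, 147, 147, 146, 146, 146, 146, 145, 146, 146, 146, 146, 146, 145]
300 [239, 239, 240, 235, 202, 138, 121, 125, 129, 122, 118, 121, 133, 144, 149, 147, 148, 147, 148, 147, 148, 147, 147, 148, 147, 148, 147, 147]
[(143, np.float64(0.2474)), (146, np.float64(0.2498)), (149, np.float64(0.2522)), (150, np.float64(0.2531)), (152, np.float64(0.2547)), (154, np.float64(0.2563))] [[274.7, 150.3], [274.9, 148.5], [275.0, 146.8], [275.4, 142.8]]
```

The mailer's top edge is at row 150.5 against 150.3 predicted, with the side face below it. It lies flat and square on the pile, so I'm handing in.

```bash
python3 -c "
from plant import ctrl
print(ctrl.finish_job())"
```

```text
the job is handed in; nothing more can be done
None
```

I made up both kits and handed the job in at about 35 s of the 144 s allowed; final camera checks showed everything upright and the mailer square on the pile, though the eyepiece briefly touched the long tray's rim (about 10 N) before I re-placed it.

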